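# Change over the tube drilling jig

### The job

Change over the drilling jig: slide its tailstock back, take out the drilled brass tube and lay it in a slot of the wooden tube rack, then set the fresh tube from the rack into the V-blocks and push the tailstock up so that the tube is held home between the two end cups. Then fit every drill guide plate that lies by the rack over the tube, one to a V-block (any of them), down flat with both holes over the two pins. Leave the dropper bottle, the roll of tape and the brass dapping block where they are.

Things in the scene. Friction and masses are not known exactly. Their poses are not given: they have to be found in the camera images.
- jig: fixed tube drilling jig: aluminium base 280 x 92 x 12 mm carrying, in a row along its x axis, a blue headstock with a fixed steel end cup, three steel V-blocks and a blue sliding tailstock with a second end cup. Origin on the mat under the middle of the clamped tube; x from headstock to tailstock, y across, z up. Tallest part but the grip: 61 mm
- tube_bed (a point): middle of the axis of a tube clamped home, 44 mm above the mat, axes as the jig's. V-blocks at x = -62, -16, +62 mm from here, each 24 mm long (x), 74 mm wide (y), top 52 mm above the mat, with a 90 degree V, 33 mm wide at the top, that centres a tube sideways. Free gap for fingers between V-blocks from x = -4 to +50 mm (base top at 12 mm)
- head_cup (a point): centre of the mouth of the headstock cup, 82 mm from tube_bed in -x, 44 mm up; cup 26 mm outside, 16 mm bore, 8 mm deep. A tube end in a cup cannot be lifted: with the tailstock fully back, draw the tube 9 to 21 mm in +x first; lay a tube in with its middle 9 to 21 mm in +x of tube_bed. The tailstock then pushes it along the Vs into this cup
- station_1 (a point): centre of the top face of the V-block nearest the headstock, 52 mm above the mat; axes as the jig's. Two brass pins stand on this face at y = +27 and y = -27 mm, 8 mm in diameter, 9 mm tall, tapered to 4 mm at the tip. A seated guide plate has its origin here, its own y along the pins
- station_2 (a point): the same for the middle V-block
- station_3 (a point): the same for the V-block nearest the tailstock
- tailstock (a joint): travel of the tailstock in m: 0 fully back (away from the headstock), growing as it slides towards the headstock (jig -x), stop at 0.042. Its cup mouth is at jig x = 112 mm minus the travel, the cup bottom 8 mm further out; with a tube home in both cups it reads 0.030. Stays where it is left; slides with about 3 N
- tail_grip (a point): middle of the black upright grip on the tailstock, 81 mm above the mat, axes as the jig's: the grip measures 24 mm along jig x and 16 mm along jig y, and stands from 62 to 95 mm above the mat. It moves with the tailstock
- tube_rack: fixed wooden tube rack: base 144 (x) x 140 (y) x 8 mm, origin under its centre on the mat, x roughly away from the robot. Two rails 14 mm thick, 110 mm apart along y, form two slots for tubes lying along y; slots 24 mm wide (x), floor 28 mm up, between posts up to 45 mm. The guide plates start on the mat in front of it (its -x side)
- slot_near (a point): middle of the slot floor nearer the guide plates, midway between the rails, 28 mm above the mat; axes as the rack's (tube along y). Holds the fresh tube at the start. A tube in the slot has its axis 6 mm above this
- slot_far (a point): the same for the other slot, 52 mm further along the rack's x. Empty at the start. A tube laid in either slot counts as racked
- tube_done_mid (a point): middle of the axis of the drilled tube, which lies in the jig at the start: brass, 180 mm long, 12 mm in diameter, x along the tube (it may roll about x). About 0.06 kg
- tube_new_mid (a point): middle of the axis of the fresh tube, which lies in the near slot of the rack at the start: same size and looks, x along the tube
- guide_1: drill guide plate 1 of 3 alike (may be absent): dark steel strip 28 (x) x 74 (y) x 8 mm, a 10 mm through hole at y = +27 and at y = -27 mm, and on its middle an upright brass bush block to hold it by, 20 mm (x) x 14 mm (y), its top 36 mm above the underside. Origin: centre of the underside, z up. 0.12 kg. Alike after half a turn; fits every station. Starts flat on the mat by the rack
- guide_2: drill guide plate 2 of 3 alike (may be absent): dark steel strip 28 (x) x 74 (y) x 8 mm, a 10 mm through hole at y = +27 and at y = -27 mm, and on its middle an upright brass bush block to hold it by, 20 mm (x) x 14 mm (y), its top 36 mm above the underside. Origin: centre of the underside, z up. 0.12 kg. Alike after half a turn; fits every station. Starts flat on the mat by the rack
- guide_3: drill guide plate 3 of 3 alike (may be absent): dark steel strip 28 (x) x 74 (y) x 8 mm, a 10 mm through hole at y = +27 and at y = -27 mm, and on its middle an upright brass bush block to hold it by, 20 mm (x) x 14 mm (y), its top 36 mm above the underside. Origin: centre of the underside, z up. 0.12 kg. Alike after half a turn; fits every station. Starts flat on the mat by the rack
- parts_drawers: furniture to keep clear of, fixed: grey cabinet of small drawers, 218 x 340 x 194 mm, some drawers left open on its side facing the jig, standing between jig and rack; origin under its centre. Carry things over it. A red metal unit, 190 mm tall, stands just beyond the jig's headstock end
- leaning_screen: furniture to keep clear of, fixed: dark flat screen standing upright beyond the tube rack, about 0.41 m wide and 0.32 m tall; origin at its foot, in the middle
- flux_dropper: bystander: small brown dropper bottle, 33 x 34 x 102 mm, origin under its centre
- masking_tape: bystander: roll of tape 98 x 96 x 25 mm lying flat, origin under its centre
- dapping_block: bystander: brass cube 50 x 50 x 51 mm with round hollows in its top (a dapping block), origin under its centre

How it is judged:
By the outcome, as a careful person would: the job done as asked, in the order asked, and still so for the second after the job is handed in, with the robot touching nothing.
Of guide_1, guide_2, guide_3 only 2 to 3 are there at a start; the rules pass over those that are not, and their reading is None.
At some moment in a run one of guide_1, guide_2, guide_3 may be knocked a few centimetres aside while the robot is not near it.
Once in a run the grip may slacken for a moment while it holds something.
It also fails if it takes over 210 s, if anything falls off the work surface, if the arm or the gripper's body presses on something with over 40 N, if the wrist force passes 120 N, or if a joint passes its speed limit or range.

### The arm

A 7-joint arm with a two-finger parallel gripper is mounted at the origin on the work surface; the furniture and walls round the work are solid. World frame = base frame: x ahead of the robot, y to its left, z up, the work surface at z = 0. Lengths are in m, angles in rad, forces in N, time in s.
With the tool pointing down it reaches from about 0.4 to 0.875 m from the base axis. Payload 6.5 kg.
Tool frame: the origin (TCP) lies at the very end of the fingers, on their centre line; the grasp point (between the pads) lies 19 mm behind it; z points along the fingers, y is the line along which they close (so a half turn about z gives the same grasp; the last joint's range is limited). The gripper opens to 88 mm and grips with 3 to 60 N. Pads are 18 mm wide; open, the fingers measure 123 mm over their backs; the gripper's body (75 mm by 187 mm) begins 45 mm behind the grasp point.
Start: joints at [1.034, 0.536, -0.004, 1.538, 0.003, 1.067, -0.071], TCP at [0.295, -0.579, 0.239] pointing down, gripper open.
Joint ranges: [-2.7, 2.7], [-0.37, 2.16], [-1.27, 1.26], [0.24, 2.4], [-1.31, 4.45], [0.19, 1.91], [-2.76, 2.76]. Speed limits (rad/s): [2.39, 2.39, 3.14, 3.14, 3.14, 3.14, 3.14].

### API

Orientations are given as a unit quaternion [x, y, z, w].
In Python, from workcell import ctrl gives the robot as it stands.
- The arm moves only by the tool jog_arm, never from a script. Its argument "rows" is one flat list of numbers, 7 for each row, row after row: the shift along the tool's x, y, z in cm, then the turn, a rotation vector about the tool's x, y, z in degrees, then the opening, from 0 (shut) to 1 (fully open). A call has exactly 5 rows; each row shifts and turns the commanded pose from where the row before left it, along the tool's axes as they then stand; what a row does not reach is not made up. A row lasts 1/12 s, in which the tool goes at most 41.7 mm and 7.16 degrees, less where a joint would pass 70% of its speed; a pose out of reach is approached as far as the arm can. A call is refused whole if a number of a shift passes 4.17 or a number of a turn 7.16, either way. A call with a gripper value outside its range is refused whole. The fingers move at their own pace and stop on an object; "newtons" is the grip in N (left out, the last holds). Time passes only in rows, so rows that do not move let the fingers close, or fill a call up. It gives the time, the measured TCP pose, the force, the opening and the grip force at its end, in the units of the state.
- ctrl.sense(): the state, without advancing time (a new reading comes with each control period).
- ctrl.camera(name): name is "scene" or "top"; returns a dict with "color" (480x640x3 uint8, red, green, blue), "camera_matrix" (3x3 intrinsics, pixels), "k1" (the pictures are not rectified: a ray, as slopes to the right and down, at radius r is drawn at 1 + k1 r^2 times it, then the intrinsics apply), "R" (3x3) and "t" (3): a world point X has camera coordinates R X + t. Camera axes: x right, y down, z forward; pixel columns grow to the right and rows downward; lengths in m; the calibration is good to about 2 mm. A picture is of the moment at which its call begins. There is no depth.
- ctrl.hand_in(): hands the job in; it is judged then, once.
The state is a dict: "time": time; "joint_pos": joint angles; "joint_velocities": joint speeds; "joint_torque": joint torques, N m; "eef_pos": TCP position; "orientation": TCP orientation; "wrist_force": force on the tool from outside, world axes, zero at the start; "torque": the same for the moment, N m; "width": finger opening in m; "gripper_force": force on a finger pad.
Only numpy, scipy, OpenCV 4.12 (cv2) and the standard library are available. Lean on these libraries where they do the work, as an engineer would, in place of code of your own. Each camera call takes 0.05 s, during which the arm holds its last target. There are 200 camera calls.

## Working session

There is one attempt and no reset: what is moved stays moved. The work goes in short steps, Python scripts to look and compute and a tool call to move; the robot and the scene stay as the last step left them, time stands still between calls to the robot, and variables do not carry over. Pictures are saved under pics/ and viewed, at most 14 in all, crops included, and the job is handed in when it is done.

Besides the shell and the picture viewer there is one more tool, called after "Call:" by a JSON object that holds its "fn" and its "kwargs", one argument or row to a line. jog_arm: Moves the arm, as the interface text tells. Its arguments: {"type":"object","properties":{"rows":{"type":"array","items":{"type":"number"}},"newtons":{"type":"number"}},"required":["rows"]}

```bash
mkdir -p pics; ls
cat > h.py <<'E'
import numpy as np, cv2
from workcell import ctrl
from scipy.spatial.transform import Rotation as Ro
def shot(n,f=None):
    c=ctrl.camera(n)
    if f: cv2.imwrite('pics/'+f,c['color'][:,:,::-1])
    return c
def ray(c,u,v):
    K=np.array(c['camera_matrix']);d=np.array([(u-K[0,2])/K[0,0],(v-K[1,2])/K[1,1]])
    s=d.copy()
    for _ in range(20): s=d/(1+c['k1']*(s@s))
    R=np.array(c['R']);t=np.array(c['t'])
    return -R.T@t, R.T@np.r_[s,1]
def onz(c,u,v,z):
    o,d=ray(c,u,v); return o+d*(z-o[2])/d[2]
def proj(c,X):
    p=np.array(c['R'])@X+np.array(c['t']);s=p[:2]/p[2];s=s*(1+c['k1']*(s@s))
    K=np.array(c['camera_matrix']);return K[0,0]*s[0]+K[0,2],K[1,1]*s[1]+K[1,2]
E
python3 - <<'E'
from h import *
np.set_printoptions(precision=4,suppress=True)
for n in('scene','top'):
    c=shot(n,n+'0.png');print(n,-np.array(c['R']).T@c['t'],c['camera_matrix'],c['k1'],c['R'])
s=ctrl.sense();print({k:np.round(v,3) for k,v in s.items()})
E
```

```text
pics
scene [-0.3595  1.0606  1.0246] [[480.3801   0.     314.7604]
 [  0.     480.3801 245.1878]
 [  0.       0.       1.    ]] -0.11753562223505888 [[-0.7836 -0.6212 -0.009 ]
 [-0.3557  0.4604 -0.8133]
 [ 0.5093 -0.6342 -0.5817]]
top [0.2481 0.0213 1.5745] [[498.9798   0.     314.9131]
 [  0.     498.9798 251.0766]
 [  0.       0.       1.    ]] -0.04191607048357774 [[ 0.0114 -0.9999  0.0064]
 [-0.9867 -0.0123 -0.1621]
 [ 0.1622 -0.0045 -0.9868]]
{'time': np.float64(0.1), 'joint_pos': array([ 1.034,  0.537, -0.004,  1.539,  0.003,  1.067, -0.071]), 'joint_velocities': array([-0.   , -0.003,  0.001, -0.   ,  0.001, -0.002, -0.   ]), 'joint_torque': array([  0.002, -57.208,   0.993, -25.223,  -0.056,   0.013,   0.   ]), 'eef_pos': array([ 0.295, -0.579,  0.238]), 'orientation': array([ 0.972,  0.233, -0.   , -0.001]), 'wrist_force': array([-0.174, -0.397,  1.189]), 'torque': array([0.024, 0.033, 0.023]), 'gripper_force': np.float64(0.0), 'width': np.float64(0.088)}
```

View pics/scene0.png

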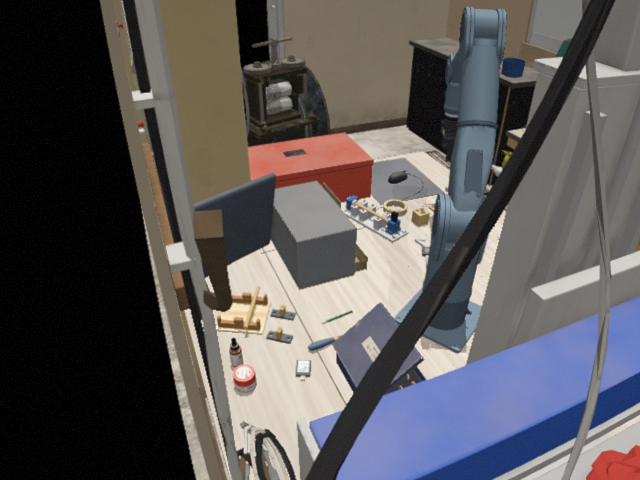

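View pics/top0.png

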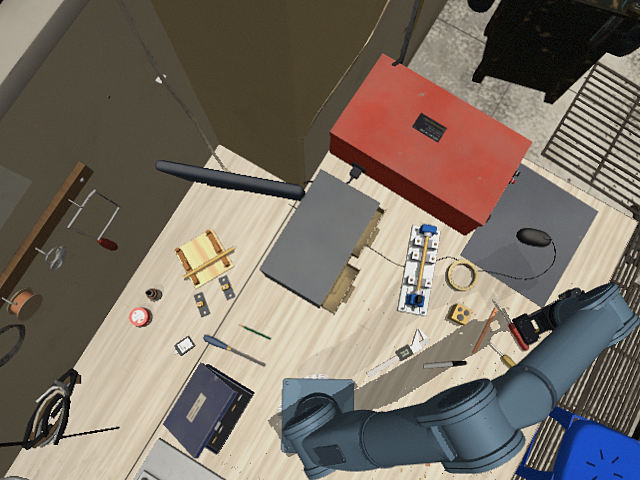

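The overview shows the jig at top px (418,268), the rack at (205,257), two guide plates at (201,304) and (227,288), and the cabinet between them. I'll view enlarged crops next.

Run:
```python
import cv2,numpy as np
t=cv2.imread('pics/top0.png');s=cv2.imread('pics/scene0.png')
a=cv2.resize(t[215:325,375:475],None,fx=5,fy=5,interpolation=cv2.INTER_CUBIC)[:550]
a2=cv2.resize(t[220:330,160:245],None,fx=3.5,fy=5,interpolation=cv2.INTER_CUBIC)
cv2.imwrite('pics/c1.png',np.hstack([a,a2])[:, :800])
b=cv2.resize(s[185:260,335:440],None,fx=3.8,fy=6,interpolation=cv2.INTER_CUBIC)
b2=cv2.resize(s[280:355,210:310],None,fx=4,fy=6,interpolation=cv2.INTER_CUBIC)
cv2.imwrite('pics/c2.png',np.hstack([b,b2])[:,:800])
```

```text
(no output)
```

View pics/c1.png

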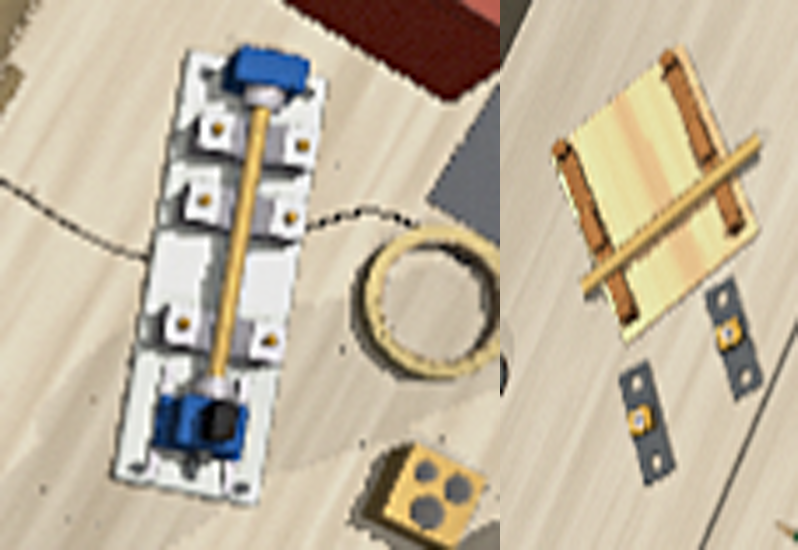

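View pics/c2.png

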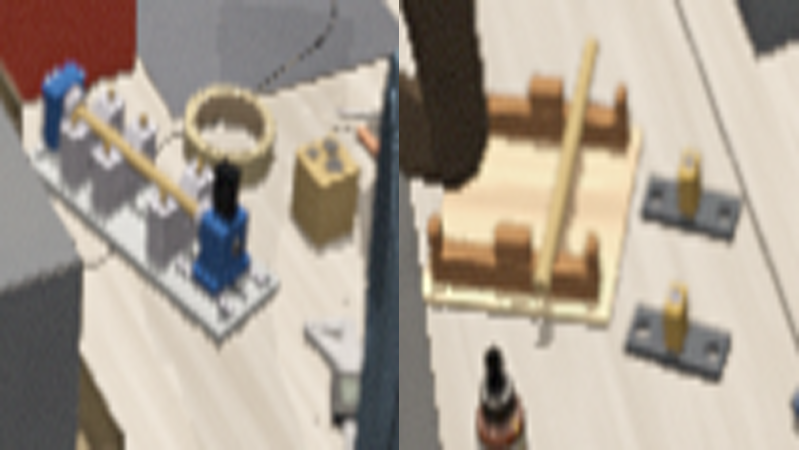

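The crops are clear. Jig pins in the top crop are at (217,129), (302,146), (204,201), (290,217), (183,324) and (269,340). The black grip is at (220,420) and the tube lies along the jig. The fresh tube is in the near slot, running (588,283) to (757,143). The guides' brass blocks are at (640,418) and (728,333). Next I'll refine the pins with blob centroids and fit the jig.

```bash
cat > m.py <<'E'
from h import *
np.set_printoptions(precision=4,suppress=True)
def cen(img,u,v,r,f):
    u0,v0=int(round(u)),int(round(v))
    w=f(img[v0-r:v0+r+1,u0-r:u0+r+1].astype(float))
    w=np.clip(w,0,None);yy,xx=np.mgrid[-r:r+1,-r:r+1]
    return u0+(w*xx).sum()/w.sum(),v0+(w*yy).sum()/w.sum(),w.sum()
brass=lambda p:(p[...,0]-p[...,2])-45
dark=lambda p:90-p.max(-1)
E
python3 - <<'E'
from m import *
c=shot('top');I=c['color']
loc=[(-.062,.027),(-.062,-.027),(-.016,.027),(-.016,-.027),(.062,.027),(.062,-.027)]
px=[(217,129),(302,146),(204,201),(290,217),(183,324),(269,340)]
P=[]
for a,b in px:
    u,v,w=cen(I,375+a/5-.4,215+b/5-.4,2,brass);P.append(onz(c,u,v,.057)[:2]);print(u,v,w,P[-1])
P=np.array(P);
L=np.array(loc)
def fit(L,P):
    lc=L.mean(0);pc=P.mean(0);A=(P-pc).T@(L-lc);U,_,V=np.linalg.svd(A);R=U@np.diag([1,np.linalg.det(U@V)])@V
    t=pc-R@lc;print('res',(L@R.T+t-P)*1000);return R,t
R,t=fit(L,P);
print('jig',t,np.degrees(np.arctan2(R[1,0],R[0,0])))
# scene view check
s=shot('scene');J=s['color']
Q=[]
for l in L:
    X=np.r_[R@l+t,.057];u,v=proj(s,X);uu,vv,w=cen(J,u,v,2,brass);Q.append(onz(s,uu,vv,.057)[:2]);print(u,v,'->',uu,vv,w)
R2,t2=fit(L,np.array(Q));print('jig scene',t2,np.degrees(np.arctan2(R2[1,0],R2[0,0])))
# grip
u,v,w=cen(I,375+220/5,215+420/5,5,lambda p:60-p.max(-1));print('grip',u,v,w,R.T@(onz(c,u,v,.09)[:2]-t))
# brass near rack
m=((I[...,0].astype(int)-I[...,2])>60).astype(np.uint8);
def g(a,b):return 160+(a-500)/3.5-.4,220+b/5-.4
for (a,b) in [(640,418),(728,333)]:
    u,v=g(a,b);print('block',cen(I,u,v,4,brass),onz(c,u,v,.036))
for nm,h in dict(g1=[(641,381),(655,463)],g2=[(722,297),(741,379)]).items():
    for a,b in h: u,v=g(a,b);u,v,w=cen(I,u,v,1,lambda p:p.min(-1)-70);print(nm,u,v,w,onz(c,u,v,.006))
E
```

```text
418.2245989304813 240.20320855614975 187.0 [ 0.5356 -0.3057]
435.3734939759036 243.5261044176707 249.0 [ 0.5258 -0.359 ]
415.69651741293535 254.54228855721394 201.0 [ 0.4905 -0.2969]
432.9553072625698 257.804469273743 179.0 [ 0.4809 -0.3502]
411.44198895027625 279.10497237569064 181.0 [ 0.4141 -0.2822]
428.9136363636364 282.5681818181818 220.0 [ 0.4041 -0.3357]
res [[-10.0088 -53.2544]
 [ 10.141   52.9842]
 [-10.0052 -53.2865]
 [  9.8929  53.0418]
 [-10.2182 -53.0128]
 [ 10.1982  53.5277]]
jig [ 0.4699 -0.3206] 168.94314944912708
364.0517080332934 199.7502487945115 -> 364.0 199.66666666666666 12.0
354.38755981975237 204.30712602529968 -> 355.2846715328467 203.33576642335765 137.0
372.38456951830534 204.18644468201416 -> 372.1 204.0 20.0
362.70980645587724 208.88063263448473 -> 363.3862068965517 207.56896551724137 290.0
387.08014645888306 212.02606075482612 -> 387.1025641025641 211.48717948717947 39.0
377.4007359917458 216.9682470681435 -> 377.90909090909093 215.5311004784689 209.0
res [[ 1.6197 -4.9883]
 [ 0.718   2.9282]
 [ 0.4871 -4.8779]
 [-1.2097  4.3971]
 [ 0.1624 -1.9343]
 [-1.7775  4.4753]]
jig scene [ 0.4721 -0.326 ] 168.925372963875
grip 417.32724505327246 298.9117199391172 1314.0 [ 0.1218 -0.0053]
block (np.float64(199.74767886400875), np.float64(303.6586564718733), np.float64(1831.0)) [0.334  0.3671 0.036 ]
block (np.float64(225.1895661157025), np.float64(286.34762396694214), np.float64(1936.0)) [0.3875 0.2917 0.036 ]
g1 199.5272373540856 296.06420233463035 514.0 [0.3581 0.3752 0.006 ]
g1 204.26899696048633 311.98936170212767 658.0 [0.3085 0.358  0.006 ]
g2 223.1439628482972 279.1486068111455 646.0 [0.4124 0.3029 0.006 ]
g2 228.4742268041237 295.233676975945 291.0 [0.3619 0.2841 0.006 ]
```

Run:
```python
from m import *
c=shot('top');I=c['color'];s=shot('scene');J=s['color']
L=np.array([(-.062,-.027),(-.062,.027),(-.016,-.027),(-.016,.027),(.062,-.027),(.062,.027)])
P=np.array([[.5356,-.3057],[.5258,-.359],[.4905,-.2969],[.4809,-.3502],[.4141,-.2822],[.4041,-.3357]])
def fit(L,P):
    lc=L.mean(0);pc=P.mean(0);U,_,V=np.linalg.svd((P-pc).T@(L-lc));R=U@V
    t=pc-R@lc;print('res',((L@R.T+t-P)*1000).round(1).tolist(),np.degrees(np.arctan2(R[1,0],R[0,0])),t);return R,t
R,t=fit(L,P)
def g(a,b):return 160+(a-500)/3.5-.4,220+b/5-.4
A=onz(c,*g(588,285),.034)[:2];B=onz(c,*g(757,143),.034)[:2];print('new tube',A,B,(A+B)/2,np.linalg.norm(B-A),np.degrees(np.arctan2(*(B-A)[::-1])))
for n,p in dict(c1=(626,341),c2=(758,233),c3=(682,45)).items(): print('rackbase',n,onz(c,*g(*p),.008)[:2])
for n,p in dict(post1=(559,146),post2=(671,60),near1=(628,318),near2=(736,228)).items(): print(n,onz(c,*g(*p),.045)[:2])
S=lambda a,b:(210+(a-400)/4-.4,280+b/6-.4)
A=onz(s,*S(592,42),.034)[:2];B=onz(s,*S(543,280),.034)[:2];print('new tube scene',A,B,(A+B)/2,np.linalg.norm(B-A))
for n,h in dict(g2=[(659,188),(728,208),(682,187)],g1=[(644,330),(712,353),(670,325)]).items(): print(n,[onz(s,*S(*p),.008)[:2].round(4).tolist() for p in h])
T=lambda a,b:(335+a/3.8-.4,185+b/6-.4)
for n,p in dict(s1a=(112,62),s1b=(110,95),s2a=(145,117),s2b=(108,140),s3a=(203,160),s3b=(165,195)).items():
    print(n,R.T@(onz(s,*T(*p),.059)[:2]-t))
print('grip top scene',R.T@(onz(s,*T(226,165),.095)[:2]-t), 'top',R.T@(onz(c,375+222/5-.4,215+408/5-.4,.095)[:2]-t))
print('screen base?',onz(c,300,192,.32),onz(c,160,165,.32),'red corner',onz(c,472,230,.19),onz(c,332,133,.19),'cab',onz(c,262,268,.194),onz(c,322,306,.194),onz(c,380,205,.194))
print('cup',R.T@(onz(c,375+212/5,215+385/5,.05)[:2]-t))
```

```text
res [[0.3, 0.0], [-0.0, 0.3], [0.2, -0.2], [-0.3, 0.1], [-0.0, -0.3], [-0.1, 0.2]] 169.22238060634336 [ 0.4699 -0.3206]
new tube [0.4159 0.4178] [0.5072 0.2709] [0.4615 0.3443] 0.1729746571379189 -58.135383892278966
rackbase c1 [0.3837 0.3883]
rackbase c2 [0.4538 0.272 ]
rackbase c3 [0.5744 0.3464]
post1 [0.5013 0.4455]
post2 [0.557  0.3481]
near1 [0.3947 0.3786]
near2 [0.4518 0.2857]
new tube scene [0.511  0.2689] [0.4165 0.4185] [0.4638 0.3437] 0.17703552394216396
g2 [[0.4134, 0.2995], [0.3622, 0.278], [0.4, 0.2881]]
g1 [[0.355, 0.3802], [0.3062, 0.3611], [0.3423, 0.366]]
s1a [-0.0866  0.0526]
s1b [-0.0571  0.0194]
s2a [-0.0131  0.0261]
s2b [-0.0181 -0.0234]
s3a [0.0629 0.031 ]
s3b [ 0.0661 -0.0287]
grip top scene [ 0.1193 -0.0026] top [ 0.1134 -0.0033]
screen base? [0.6094 0.0562 0.32  ] [0.6787 0.4258 0.32  ] red corner [ 0.542  -0.4319  0.19  ] [ 0.8272 -0.0311  0.19  ] cab [0.4253 0.162  0.194 ] [ 0.3218 -0.0062  0.194 ] [ 0.6104 -0.1691  0.194 ]
cup [ 0.0965 -0.0014]
```

```bash
cat >> h.py <<'E'
JT=np.array([.4699,-.3206]);JA=169.22
def jig(x,y=0):
    a=np.radians(JA);return JT+np.array([np.cos(a)*x-np.sin(a)*y,np.sin(a)*x+np.cos(a)*y])
def pose():
    s=ctrl.sense();M=Ro.from_quat(s['orientation']).as_matrix()
    return s,np.array(s['eef_pos']),np.degrees(np.arctan2(M[1,0],M[0,0])),M
def plan(wps,q=1):
    """wps: (x,y,z,yaw,rows,opening); prints rows of 7, tool frame (z down)"""
    s,p,y,M=pose();print('t%.1f'%s['time'],p.round(4),'yaw %.1f'%y,'tilt',M[:,2].round(4),'w',s['width'],'F',np.round(s['wrist_force'],1));k=0
    for X in wps:
        tgt=np.array(X[:3]);n=X[4];dy=(X[3]-y+180)%360-180
        if n and abs(dy)>.3:
            pass
        for i in range(n):
            a=np.radians(y);d=(tgt-p)/(n-i)
            sh=np.round(np.array([d@[np.cos(a),np.sin(a),0],d@[np.sin(a),-np.cos(a),0],-d[2]])*100,q)+0
            dyr=((X[3]-y+180)%360-180)/(n-i) if True else 0
            tw=np.round(-dyr,1)+0
            if abs(tw)<.3:tw=0.
            p=p+(sh[0]*np.array([np.cos(a),np.sin(a),0])+sh[1]*np.array([np.sin(a),-np.cos(a),0])-sh[2]*np.array([0,0,1]))/100;y-=tw
            if k%5==0:print('--')
            print('%g,%g,%g,0,0,%g,%g,'%(*sh,tw,X[5]));k+=1
            if np.abs(sh).max()>4.17 or abs(tw)>7.16:print('!!')
    print('end',p.round(4),'yaw %.1f'%y,'rows',k)
E
python3 - <<'E'
from h import *
g=jig(.12);print(g)
plan([(*g,.14,169.2,20,1)])
E
```

```text
[ 0.35201769 -0.29815539]
t0.3 [ 0.2947 -0.5791  0.2385] yaw 27.0 tilt [-3.e-04  4.e-04 -1.e+00] w 0.08833833165704567 F [-0.6 -1.   0.3]
--
0.9,-1.1,0.5,0,0,-7.1,1,
1,-1,0.5,0,0,-7.1,1,
1.1,-0.9,0.5,0,0,-7.1,1,
1.2,-0.7,0.5,0,0,-7.1,1,
1.3,-0.6,0.5,0,0,-7.1,1,
--
1.4,-0.4,0.5,0,0,-7.1,1,
1.4,-0.2,0.5,0,0,-7.1,1,
1.4,0,0.5,0,0,-7.1,1,
1.4,0.1,0.5,0,0,-7.1,1,
1.4,0.3,0.5,0,0,-7.1,1,
--
1.4,0.5,0.5,0,0,-7.1,1,
1.3,0.7,0.5,0,0,-7.1,1,
1.2,0.8,0.5,0,0,-7.1,1,
1.1,0.9,0.5,0,0,-7.1,1,
1,1.1,0.5,0,0,-7.1,1,
--
0.8,1.2,0.5,0,0,-7.1,1,
0.7,1.3,0.5,0,0,-7.2,1,
!!
0.5,1.3,0.4,0,0,-7.1,1,
0.3,1.4,0.5,0,0,-7.2,1,
!!
0.2,1.4,0.4,0,0,-7.1,1,
end [ 0.3515 -0.2983  0.1405] yaw 169.2 rows 20
```

Call:
{"fn": "jog_arm", "kwargs": {
  "rows": [0.9, -1.1, 0.5, 0, 0, -7.1, 1, 1, -1, 0.5, 0, 0, -7.1, 1, 1.1, -0.9, 0.5, 0, 0, -7.1, 1, 1.2, -0.7, 0.5, 0, 0, -7.1, 1, 1.3, -0.6, 0.5, 0, 0, -7.1, 1],
  "newtons": 30
}}

```text
time: 0.72
eef_pos: [0.3082, -0.5092, 0.2135]
orientation: [0.853, 0.521, -0.0, 0.0]
wrist_force: [0.9, -0.3, -0.9]
width: 0.0882
gripper_force: 0.0
```

Call:
{"fn": "jog_arm", "kwargs": {
  "rows": [1.4, -0.4, 0.5, 0, 0, -7.1, 1, 1.4, -0.2, 0.5, 0, 0, -7.1, 1, 1.4, 0, 0.5, 0, 0, -7.1, 1, 1.4, 0.1, 0.5, 0, 0, -7.1, 1, 1.4, 0.3, 0.5, 0, 0, -7.1, 1]
}}

```text
time: 1.13
eef_pos: [0.3226, -0.4396, 0.1886]
orientation: [0.654, 0.757, -0.0, 0.0]
wrist_force: [0.2, -0.4, -0.1]
width: 0.0879
gripper_force: 0.0
```

Call:
{"fn": "jog_arm", "kwargs": {
  "rows": [1.4, 0.5, 0.5, 0, 0, -7.1, 1, 1.3, 0.7, 0.5, 0, 0, -7.1, 1, 1.2, 0.8, 0.5, 0, 0, -7.1, 1, 1.1, 0.9, 0.5, 0, 0, -7.1, 1, 1, 1.1, 0.5, 0, 0, -7.1, 1]
}}

```text
time: 1.55
eef_pos: [0.3372, -0.3681, 0.1636]
orientation: [0.392, 0.92, -0.0, 0.0]
wrist_force: [0.2, -0.1, -0.3]
width: 0.0882
gripper_force: 0.0
```

Call:
{"fn": "jog_arm", "kwargs": {
  "rows": [0.8, 1.2, 0.5, 0, 0, -7.1, 1, 0.7, 1.3, 0.5, 0, 0, -7.1, 1, 0.5, 1.3, 0.4, 0, 0, -7.1, 1, 0.3, 1.4, 0.5, 0, 0, -7.1, 1, 0.2, 1.4, 0.4, 0, 0, -7.1, 1]
}}

```text
time: 1.97
eef_pos: [0.3519, -0.2979, 0.1406]
orientation: [0.093, 0.996, -0.0, 0.0]
wrist_force: [0.4, -0.5, -0.3]
width: 0.0881
gripper_force: 0.0
```

Run:
```python
from h import *
c=shot('top');t=c['color'][:,:,::-1];s=shot('scene')['color'][:,:,::-1]
a=cv2.resize(t[225:325,365:465],(400,400),interpolation=2);b=cv2.resize(s[170:250,340:420],(400,400),interpolation=2)
cv2.imwrite('pics/d1.png',np.hstack([a,b]))
plan([(*jig(.12),.068,169.2,5,1)])
```

```text
t2.1 [ 0.3518 -0.2965  0.1403] yaw 169.2 tilt [-7.0e-04  1.6e-03 -1.0e+00] w 0.0882223321790039 F [-0.5 -0.9  0.7]
--
0,0,1.4,0,0,0,1,
0,0,1.5,0,0,0,1,
0,-0.1,1.4,0,0,0,1,
0,0,1.5,0,0,0,1,
-0.1,-0.1,1.4,0,0,0,1,
end [ 0.3524 -0.2986  0.0683] yaw 169.2 rows 5
```

View pics/d1.png

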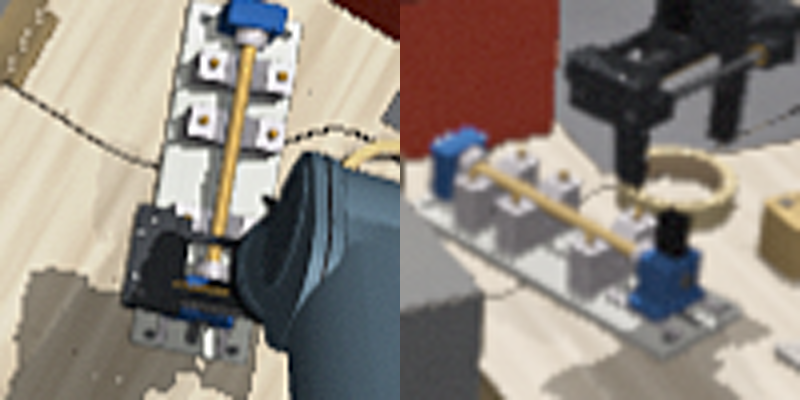

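The gripper is above the tailstock with its fingers astride the black grip (left view, about (200,270)). I'll descend and close.

Call:
{"fn": "jog_arm", "kwargs": {
  "rows": [0, 0, 1.4, 0, 0, 0, 1, 0, 0, 1.5, 0, 0, 0, 1, 0, -0.1, 1.4, 0, 0, 0, 1, 0, 0, 1.5, 0, 0, 0, 1, 0, 0, 1.4, 0, 0, 0, 1]
}}

```text
time: 2.48
eef_pos: [0.3514, -0.301, 0.0682]
orientation: [0.099, 0.995, -0.001, 0.0]
wrist_force: [0.2, 0.1, 0.0]
width: 0.0884
gripper_force: 0.0
```

Call:
{"fn": "jog_arm", "kwargs": {
  "rows": [0, 0, 0, 0, 0, 0, 0.3, 0, 0, 0, 0, 0, 0, 0.1, 0, 0, 0, 0, 0, 0, 0, 0, 0, 0, 0, 0, 0, 0, 0, 0, 0, 0, 0, 0, 0],
  "newtons": 15
}}

```text
time: 2.9
eef_pos: [0.352, -0.3001, 0.0695]
orientation: [0.097, 0.995, -0.001, 0.001]
wrist_force: [-0.1, 0.1, -0.6]
width: 0.057
gripper_force: 0.0
```

Call:
{"fn": "jog_arm", "kwargs": {
  "rows": [0, 0, 0, 0, 0, 0, 0, 0, 0, 0, 0, 0, 0, 0, 0, 0, 0, 0, 0, 0, 0, 0, 0, 0, 0, 0, 0, 0, 0, 0, 0, 0, 0, 0, 0]
}}

```text
time: 3.32
eef_pos: [0.3515, -0.2995, 0.0688]
orientation: [0.096, 0.995, -0.0, 0.0]
wrist_force: [-0.2, -0.8, 0.4]
width: 0.0236
gripper_force: 0.0
```

Run:
```python
from h import *
s,p,y,M=pose();a=np.radians(JA);Rj=np.array([[np.cos(a),-np.sin(a)],[np.sin(a),np.cos(a)]])
print(p,y,s['width'],'jigframe',Rj.T@(p[:2]-JT),'F jig',Rj.T@s['wrist_force'][:2],s['wrist_force'],s['gripper_force'])
```

```text
[ 0.35152804 -0.29949032  0.06876244] 168.9733965445477 0.02363672018850501 jigframe [0.12023132 0.00140296] F jig [0.07237396 0.81827509] [-0.22414563 -0.79029795  0.35639981] 0.0
```

Call:
{"fn": "jog_arm", "kwargs": {
  "rows": [0, 0, 0, 0, 0, 0, 0, 0, 0, 0, 0, 0, 0, 0, 0, 0, 0, 0, 0, 0, 0, 0, 0, 0, 0, 0, 0, 0, 0, 0, 0, 0, 0, 0, 0]
}}

```text
time: 3.73
eef_pos: [0.3517, -0.2985, 0.0687]
orientation: [0.096, 0.995, 0.0, -0.0]
wrist_force: [0.8, 5.6, 3.0]
width: 0.0158
gripper_force: 15.0
```

Call:
{"fn": "jog_arm", "kwargs": {
  "rows": [0.6, 0, 0, 0, 0, 0, 0, 0.6, 0, 0, 0, 0, 0, 0, 0.6, 0, 0, 0, 0, 0, 0, 0.6, 0, 0, 0, 0, 0, 0, 0.5, 0, 0, 0, 0, 0, 0],
  "newtons": 25
}}

```text
time: 4.15
eef_pos: [0.3298, -0.2943, 0.0691]
orientation: [0.095, 0.995, -0.0, 0.007]
wrist_force: [26.6, -1.2, -29.2]
width: 0.0158
gripper_force: 25.0
```

Call:
{"fn": "jog_arm", "kwargs": {
  "rows": [0.1, 0, 0, 0, 0, 0, 0, 0.1, 0, 0, 0, 0, 0, 0, 0, 0, 0, 0, 0, 0, 0, 0, 0, 0, 0, 0, 0, 0, 0, 0, 0, 0, 0, 0, 0]
}}

```text
time: 4.57
eef_pos: [0.3297, -0.2943, 0.0692]
orientation: [0.094, 0.995, -0.0, 0.008]
wrist_force: [22.5, -0.2, -25.6]
width: 0.0159
gripper_force: 25.0
```

```bash
cat >> h.py <<'E'
def rep():
    s,p,y,M=pose();a=np.radians(JA);Rj=np.array([[np.cos(a),-np.sin(a)],[np.sin(a),np.cos(a)]])
    print('t%.1f'%s['time'],p.round(4),'yaw %.2f'%y,'w %.4f'%s['width'],'jig',(Rj.T@(p[:2]-JT)).round(4),'Fjig',(Rj.T@s['wrist_force'][:2]).round(1),'Fz %.1f'%s['wrist_force'][2],'gf',s['gripper_force'])
E
python3 -c "
from h import *
rep()"
```

```text
t4.6 [ 0.3297 -0.2943  0.0692] yaw 169.16 w 0.0159 jig [0.1427 0.0004] Fjig [-22.1  -4.1] Fz -25.6 gf 25.002108430489898
```

Run:
```python
from h import *
print(np.round(ctrl.sense()['joint_pos'],2))
t=shot('top')['color'][:,:,::-1];s=shot('scene')['color'][:,:,::-1]
a=cv2.resize(t[225:325,365:465],(400,400),interpolation=2);b=cv2.resize(s[170:250,340:420],(400,400),interpolation=2)
cv2.imwrite('pics/d2.png',np.hstack([a,b]))
```

```text
[ 1.07  0.54 -0.53  2.17  0.51  0.54  1.54]
```

View pics/d2.png

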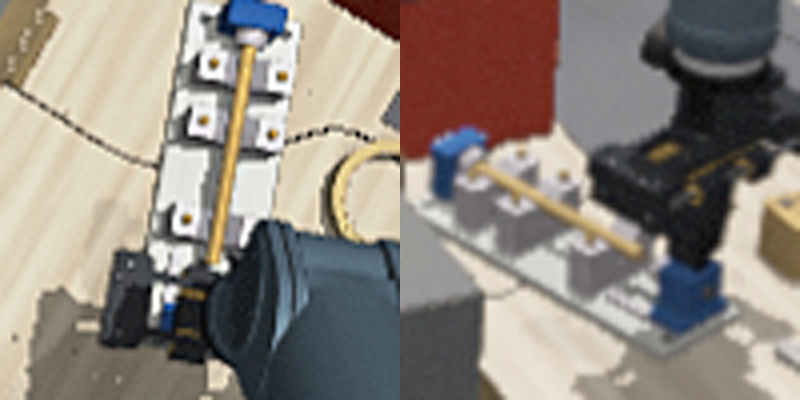

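The tailstock moved back and the tube's rear end looks free (scene crop (640,250)), but the arm stopped on a force after 22 mm. I'll let go, rise, and measure where the tailstock is.

Call:
{"fn": "jog_arm", "kwargs": {
  "rows": [-0.4, 0, 0, 0, 0, 0, 0, -0.4, 0, 0, 0, 0, 0, 0, 0, 0, 0, 0, 0, 0, 0.4, 0, 0, 0, 0, 0, 0, 0.4, 0, 0, 0, 0, 0, 0, 0.4]
}}

```text
time: 5.08
eef_pos: [0.3284, -0.2957, 0.0686]
orientation: [0.096, 0.995, -0.0, -0.0]
wrist_force: [-0.5, 0.4, -0.3]
width: 0.0334
gripper_force: 0.0
```

Call:
{"fn": "jog_arm", "kwargs": {
  "rows": [0, 0, 0, 0, 0, 0, 0.4, 0, 0, -3, 0, 0, 0, 0.4, 0, 0, -4, 0, 0, 0, 0.4, -4, 0, 0, 0, 0, 0, 0.4, -4, 0, 0, 0, 0, 0, 0.4]
}}

```text
time: 5.5
eef_pos: [0.4069, -0.3139, 0.1418]
orientation: [0.099, 0.995, -0.003, 0.001]
wrist_force: [2.3, -1.8, -1.0]
width: 0.0351
gripper_force: 0.0
```

Run:
```python
from h import *
rep()
t=shot('top')['color'][:,:,::-1];s=shot('scene')['color'][:,:,::-1]
s0=cv2.imread('pics/scene0.png');
f=lambda s:cv2.resize(s[195:250,350:420],(400,314),interpolation=2)
a=cv2.resize(t[225:325,365:465],(400,400),interpolation=2)
cv2.imwrite('pics/d3.png',np.hstack([np.vstack([f(s0),f(s)])[:600],cv2.copyMakeBorder(a,0,228,0,0,0)[:600]]))
```

```text
t5.5 [ 0.4069 -0.3139  0.1418] yaw 168.64 w 0.0351 jig [0.0632 0.0052] Fjig [-2.6  1.3] Fz -1.0 gf 0.0
```

View pics/d3.png

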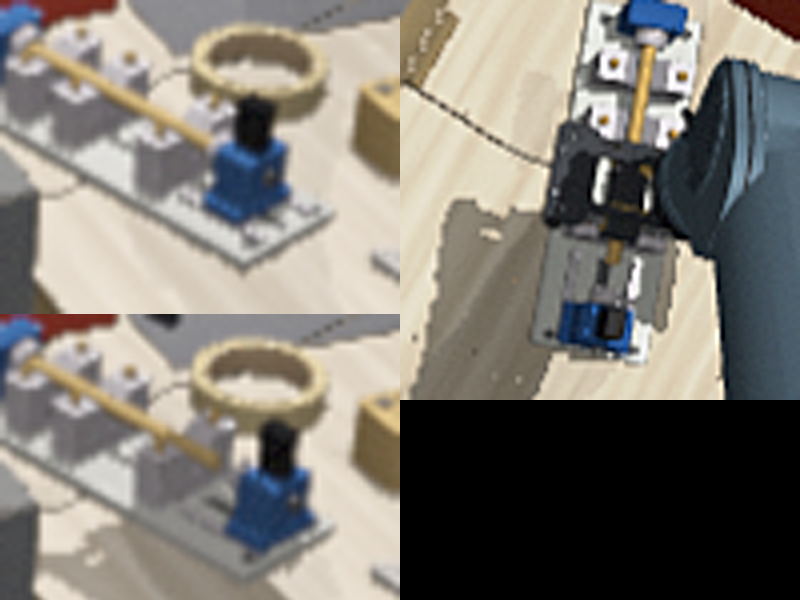

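The tailstock is right back at the base end (top crop (610,325)) and the tube end is free of its cup. Next: grip the tube in the gap.

Run:
```python
from h import *
plan([(*jig(.010),.10,169.2,3,.5),(*jig(.010),.025,169.2,5,.5),(*jig(.010),.025,169.2,2,.0)])
```

```text
t5.6 [ 0.4135 -0.3118  0.1405] yaw 169.0 tilt [ 0.0077 -0.0025 -1.    ] w 0.03522586602601008 F [-0.1  1.3  0.1]
--
-1.6,0.1,1.4,0,0,0,0.5,
-1.6,0.1,1.3,0,0,0,0.5,
-1.5,0,1.4,0,0,0,0.5,
0,0,1.5,0,0,0,0.5,
0,0,1.5,0,0,0,0.5,
--
0,0,1.5,0,0,0,0.5,
0,0,1.5,0,0,0,0.5,
0,0,1.5,0,0,0,0.5,
0,0,0,0,0,0,0,
0,0,0,0,0,0,0,
end [ 0.46   -0.3187  0.0245] yaw 169.0 rows 10
```

Call:
{"fn": "jog_arm", "kwargs": {
  "rows": [-1.8, 0, 1.4, 0, 0, 0, 0.5, -1.8, 0, 1.3, 0, 0, 0, 0.5, -1.7, 0, 1.4, 0, 0, 0, 0.5, 0, 0, 1, 0, 0, 0, 0.5, 0, 0, 0, 0, 0, 0, 0.5]
}}

```text
time: 6.02
eef_pos: [0.4578, -0.3196, 0.0854]
orientation: [0.096, 0.995, 0.001, -0.002]
wrist_force: [-1.2, 0.1, -0.7]
width: 0.0441
gripper_force: 0.0
```

Call:
{"fn": "jog_arm", "kwargs": {
  "rows": [0, 0, 0, 0, 0, 0, 0.5, 0, 0, 0, 0, 0, 0, 0.5, 0, 0, 0, 0, 0, 0, 0.5, 0, 0, 0, 0, 0, 0, 0.5, 0, 0, 0, 0, 0, 0, 0.5]
}}

```text
time: 6.43
eef_pos: [0.4593, -0.3209, 0.0883]
orientation: [0.096, 0.995, -0.0, 0.0]
wrist_force: [-0.0, -0.1, -0.4]
width: 0.0441
gripper_force: 0.0
```

Run:
```python
from h import *
rep()
plan([(*jig(.010),.025,169.2,5,.5)])
```

```text
t6.4 [ 0.4593 -0.3209  0.0883] yaw 168.95 w 0.0441 jig [0.0104 0.0022] Fjig [0.  0.1] Fz -0.4 gf 0.0
t6.4 [ 0.4593 -0.3209  0.0883] yaw 168.9 tilt [ 4.e-04 -7.e-04 -1.e+00] w 0.04410892123060002 F [-0.  -0.1 -0.4]
--
0,0,1.3,0,0,0,0.5,
0,0.1,1.3,0,0,0,0.5,
0,0,1.2,0,0,0,0.5,
0,0.1,1.3,0,0,0,0.5,
0,0,1.2,0,0,-0.3,0.5,
end [ 0.4597 -0.3189  0.0253] yaw 169.2 rows 5
```

Call:
{"fn": "jog_arm", "kwargs": {
  "rows": [0, 0, 1.3, 0, 0, 0, 0.5, 0, 0.1, 1.3, 0, 0, 0, 0.5, 0, 0, 1.2, 0, 0, 0, 0.5, 0, 0.1, 1.3, 0, 0, 0, 0.5, 0, 0, 1.2, 0, 0, -0.3, 0.5]
}}

```text
time: 6.85
eef_pos: [0.4593, -0.3178, 0.0227]
orientation: [0.093, 0.996, 0.0, -0.001]
wrist_force: [-0.2, -0.5, 0.1]
width: 0.0442
gripper_force: 0.0
```

Call:
{"fn": "jog_arm", "kwargs": {
  "rows": [0, 0, 0, 0, 0, 0, 0, 0, 0, 0, 0, 0, 0, 0, 0, 0, 0, 0, 0, 0, 0, 0, 0, 0, 0, 0, 0, 0, 0, 0, 0, 0, 0, 0, 0],
  "newtons": 15
}}

```text
time: 7.27
eef_pos: [0.4603, -0.3189, 0.0253]
orientation: [0.094, 0.996, -0.0, 0.0]
wrist_force: [1.1, 0.0, 0.3]
width: 0.0129
gripper_force: 0.0
```

Call:
{"fn": "jog_arm", "kwargs": {
  "rows": [0, 0, 0, 0, 0, 0, 0, 0, 0, 0, 0, 0, 0, 0, 0, 0, 0, 0, 0, 0, 0, 0, 0, 0, 0, 0, 0, 0, 0, 0, 0, 0, 0, 0, 0]
}}

```text
time: 7.68
eef_pos: [0.4602, -0.3192, 0.0253]
orientation: [0.094, 0.996, -0.001, 0.0]
wrist_force: [0.1, -2.2, 6.0]
width: 0.0114
gripper_force: 14.3
```

Run:
```python
from h import *
rep()
```

```text
t7.7 [ 0.4602 -0.3192  0.0253] yaw 169.26 w 0.0114 jig [0.0098 0.0005] Fjig [-0.5  2.1] Fz 6.0 gf 14.270965209288988
```

Call:
{"fn": "jog_arm", "kwargs": {
  "rows": [0.3, 0, 0, 0, 0, 0, 0, 0.3, 0, 0, 0, 0, 0, 0, 0.3, 0, 0, 0, 0, 0, 0, 0.3, 0, 0, 0, 0, 0, 0, 0.1, 0, 0, 0, 0, 0, 0],
  "newtons": 35
}}

```text
time: 8.1
eef_pos: [0.4479, -0.3168, 0.0253]
orientation: [0.094, 0.996, -0.001, 0.001]
wrist_force: [3.1, -4.5, 2.7]
width: 0.0102
gripper_force: 33.8
```

Call:
{"fn": "jog_arm", "kwargs": {
  "rows": [0, 0, 0, 0, 0, 0, 0, 0, 0, -0.5, 0, 0, 0, 0, 0, 0, -0.5, 0, 0, 0, 0, 0, 0, 0, 0, 0, 0, 0, 0, 0, 0, 0, 0, 0, 0]
}}

```text
time: 8.52
eef_pos: [0.4464, -0.3154, 0.0345]
orientation: [0.093, 0.996, 0.0, -0.001]
wrist_force: [-0.2, 0.1, 0.2]
width: 0.0103
gripper_force: 34.2
```

Run:
```python
from h import *
rep()
t=shot('top')['color'][:,:,::-1];s=shot('scene')['color'][:,:,::-1]
a=cv2.resize(t[225:325,365:465],(400,400),interpolation=2);b=cv2.resize(s[185:245,345:405],(400,400),interpolation=2)
cv2.imwrite('pics/d4.png',np.hstack([a,b]))
p=pose()[1]
F=(.502,.3806)
plan([(p[0],p[1],.26,145,6,0),(*F,.26,121.8,20,0),(*F,.10,121.8,5,0),(*F,.10,121.8,4,0)])
```

```text
t8.5 [ 0.4464 -0.3154  0.0345] yaw 169.29 w 0.0103 jig [ 0.024  -0.0007] Fjig [ 0.2 -0. ] Fz 0.2 gf 34.17372314957902
t8.6 [ 0.4465 -0.3156  0.0344] yaw 169.3 tilt [-1.1e-03  8.0e-04 -1.0e+00] w 0.010230242390650752 F [ 0.8  0.8 -0.2]
--
0,0,-3.8,0,0,4,0,
0,0,-3.8,0,0,4.1,0,
0,0,-3.7,0,0,4,0,
0,0,-3.8,0,0,4.1,0,
0,0,-3.7,0,0,4,0,
--
0,0,-3.8,0,0,4.1,0,
1.8,3,0,0,0,1.2,0,
1.8,3,0,0,0,1.2,0,
1.9,2.9,0,0,0,1.2,0,
2,2.9,0,0,0,1.2,0,
--
2,2.9,0,0,0,1.1,0,
2.1,2.8,0,0,0,1.2,0,
2.1,2.8,0,0,0,1.1,0,
2.2,2.7,0,0,0,1.2,0,
2.2,2.7,0,0,0,1.1,0,
--
2.3,2.6,0,0,0,1.2,0,
2.3,2.6,0,0,0,1.1,0,
2.4,2.5,0,0,0,1.2,0,
2.4,2.5,0,0,0,1.1,0,
2.5,2.4,0,0,0,1.2,0,
--
2.6,2.4,0,0,0,1.1,0,
2.6,2.4,0,0,0,1.2,0,
2.6,2.3,0,0,0,1.1,0,
2.7,2.2,0,0,0,1.2,0,
2.7,2.2,0,0,0,1.1,0,
--
2.8,2.1,0,0,0,1.2,0,
0,0,3.2,0,0,0,0,
0,0,3.2,0,0,0,0,
0,0,3.2,0,0,0,0,
0,0,3.2,0,0,0,0,
--
0,0,3.2,0,0,0,0,
0,0,0,0,0,0,0,
0,0,0,0,0,0,0,
0,0,0,0,0,0,0,
0,0,0,0,0,0,0,
end [0.5018 0.3804 0.1004] yaw 121.8 rows 35
```

View pics/d4.png

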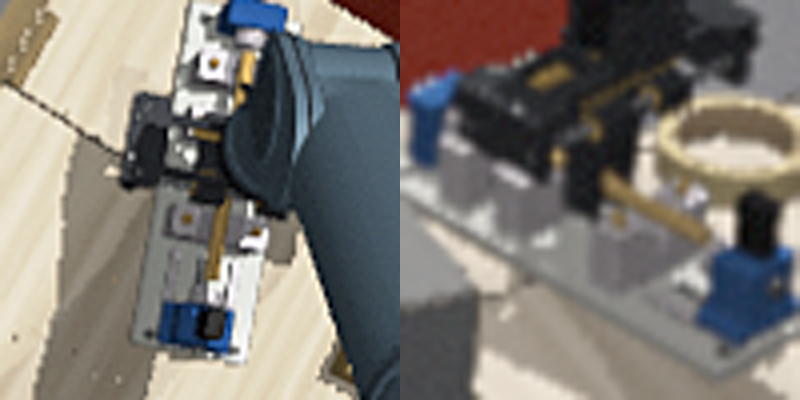

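The tube is out of the head cup and lifted free, with zero force (scene crop (650,205)). I'll carry it over the cabinet to the far slot.

Call:
{"fn": "jog_arm", "kwargs": {
  "rows": [0, 0, -3.8, 0, 0, 0, 0, 0, 0, -3.8, 0, 0, 5, 0, 0, 0, -3.7, 0, 0, 5, 0, 0, 0, -3.8, 0, 0, 5, 0, 0, 0, -3.7, 0, 0, 5, 0]
}}

```text
time: 9.03
eef_pos: [0.4466, -0.3155, 0.2242]
orientation: [0.267, 0.964, 0.0, -0.0]
wrist_force: [1.3, -1.8, -1.0]
width: 0.0104
gripper_force: 34.2
```

Call:
{"fn": "jog_arm", "kwargs": {
  "rows": [0, 0, -3.8, 0, 0, 4.3, 0, 1.8, 3, 0, 0, 0, 1.2, 0, 1.8, 3, 0, 0, 0, 1.2, 0, 1.9, 2.9, 0, 0, 0, 1.2, 0, 2, 2.9, 0, 0, 0, 1.2, 0]
}}

```text
time: 9.45
eef_pos: [0.4573, -0.1751, 0.2606]
orientation: [0.341, 0.94, -0.0, -0.0]
wrist_force: [1.1, 0.4, -1.0]
width: 0.0103
gripper_force: 34.2
```

Call:
{"fn": "jog_arm", "kwargs": {
  "rows": [2, 2.9, 0, 0, 0, 1.1, 0, 2.1, 2.8, 0, 0, 0, 1.2, 0, 2.1, 2.8, 0, 0, 0, 1.1, 0, 2.2, 2.7, 0, 0, 0, 1.2, 0, 2.2, 2.7, 0, 0, 0, 1.1, 0]
}}

```text
time: 9.87
eef_pos: [0.4716, -0.0008, 0.2604]
orientation: [0.387, 0.922, -0.0, -0.0]
wrist_force: [0.1, 0.2, -0.5]
width: 0.0106
gripper_force: 34.2
```

Call:
{"fn": "jog_arm", "kwargs": {
  "rows": [2.3, 2.6, 0, 0, 0, 1.2, 0, 2.3, 2.6, 0, 0, 0, 1.1, 0, 2.4, 2.5, 0, 0, 0, 1.2, 0, 2.4, 2.5, 0, 0, 0, 1.1, 0, 2.5, 2.4, 0, 0, 0, 1.2, 0]
}}

```text
time: 10.28
eef_pos: [0.4853, 0.1719, 0.2603]
orientation: [0.434, 0.901, -0.0, -0.0]
wrist_force: [1.2, -0.7, 0.1]
width: 0.0104
gripper_force: 34.2
```

Call:
{"fn": "jog_arm", "kwargs": {
  "rows": [2.6, 2.4, 0, 0, 0, 1.1, 0, 2.6, 2.4, 0, 0, 0, 1.2, 0, 2.6, 2.3, 0, 0, 0, 1.1, 0, 2.7, 2.2, 0, 0, 0, 1.2, 0, 2.7, 2.2, 0, 0, 0, 1.1, 0]
}}

```text
time: 10.7
eef_pos: [0.4995, 0.3464, 0.26]
orientation: [0.478, 0.879, -0.001, -0.0]
wrist_force: [0.7, -0.8, -0.2]
width: 0.0107
gripper_force: 34.2
```

Call:
{"fn": "jog_arm", "kwargs": {
  "rows": [2.8, 2.1, 0, 0, 0, 1.2, 0, 0, 0, 3.2, 0, 0, 0, 0, 0, 0, 3.2, 0, 0, 0, 0, 0, 0, 3.2, 0, 0, 0, 0, 0, 0, 3.2, 0, 0, 0, 0]
}}

```text
time: 11.12
eef_pos: [0.5018, 0.3798, 0.1308]
orientation: [0.486, 0.874, -0.0, -0.0]
wrist_force: [1.4, 0.3, -1.1]
width: 0.0104
gripper_force: 34.2
```

Call:
{"fn": "jog_arm", "kwargs": {
  "rows": [0, 0, 3, 0, 0, 0, 0, 0, 0, 0, 0, 0, 0, 0, 0, 0, 0, 0, 0, 0, 0, 0, 0, 0, 0, 0, 0, 0, 0, 0, 0, 0, 0, 0, 0]
}}

```text
time: 11.53
eef_pos: [0.5035, 0.3811, 0.105]
orientation: [0.487, 0.874, 0.002, 0.001]
wrist_force: [-0.4, 0.4, -0.1]
width: 0.0115
gripper_force: 3.5
```

Run:
```python
from h import *
rep()
t=shot('top')['color'][:,:,::-1];s=shot('scene')['color'][:,:,::-1]
a=cv2.resize(t[210:330,150:270],(400,400),interpolation=2);b=cv2.resize(s[240:360,190:310],(400,400),interpolation=2)
cv2.imwrite('pics/d5.png',np.hstack([a,b]))
F=(.502,.3806)
plan([(*F,.022,121.8,5,0)])
```

```text
t11.5 [0.5035 0.3811 0.105 ] yaw 121.77 w 0.0115 jig [ 0.0983 -0.6956] Fjig [ 0.4 -0.4] Fz -0.1 gf 3.514706625483086
t11.6 [0.5034 0.3808 0.1047] yaw 121.8 tilt [ 0.0024  0.0019 -1.    ] w 0.010282883220785142 F [-0.3 -0.4 -0.3]
--
0,0,1.7,0,0,0,0,
0,0,1.6,0,0,0,0,
0,0,1.7,0,0,0,0,
0,-0.1,1.6,0,0,0,0,
0.1,0,1.7,0,0,0,0,
end [0.502  0.3811 0.0217] yaw 121.8 rows 5
```

View pics/d5.png

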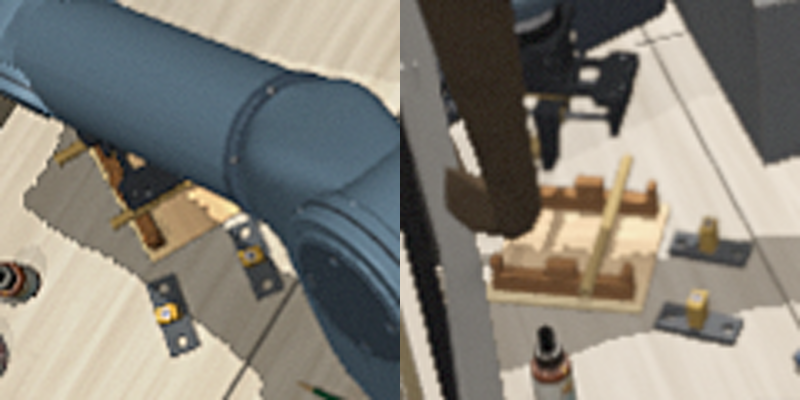

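The drilled tube is held (top crop (70,152)) with the near tube still in its slot (120,218). The grip slackened briefly but held. Lowering now.

Call:
{"fn": "jog_arm", "kwargs": {
  "rows": [0, 0, 1.7, 0, 0, 0, 0, 0, 0, 1.6, 0, 0, 0, 0, 0, 0, 1.7, 0, 0, 0, 0, 0, -0.1, 1.6, 0, 0, 0, 0, 0.1, 0, 1.5, 0, 0, 0, 0]
}}

```text
time: 12.05
eef_pos: [0.5011, 0.3797, 0.0206]
orientation: [0.487, 0.874, -0.0, 0.0]
wrist_force: [-0.1, 0.6, -0.5]
width: 0.0107
gripper_force: 34.0
```

Call:
{"fn": "jog_arm", "kwargs": {
  "rows": [0, 0, 0.2, 0, 0, 0, 0, 0, 0, 0.2, 0, 0, 0, 0, 0, 0, 0.2, 0, 0, 0, 0, 0, 0, 0.1, 0, 0, 0, 0, 0, 0, 0, 0, 0, 0, 0]
}}

```text
time: 12.47
eef_pos: [0.5015, 0.3808, 0.0155]
orientation: [0.487, 0.874, 0.001, 0.0]
wrist_force: [-0.7, 0.1, -0.1]
width: 0.0106
gripper_force: 34.0
```

Run:
```python
from h import *
rep()
t=shot('top')['color'][:,:,::-1];s=shot('scene')['color'][:,:,::-1]
a=cv2.resize(t[220:310,150:240],(400,400),interpolation=2);b=cv2.resize(s[260:340,200:280],(400,400),interpolation=2)
cv2.imwrite('pics/d6.png',np.hstack([a,b]))
```

```text
t12.5 [0.5015 0.3808 0.0155] yaw 121.78 w 0.0106 jig [ 0.1002 -0.6949] Fjig [0.7 0. ] Fz -0.1 gf 33.993614286300726
```

View pics/d6.png

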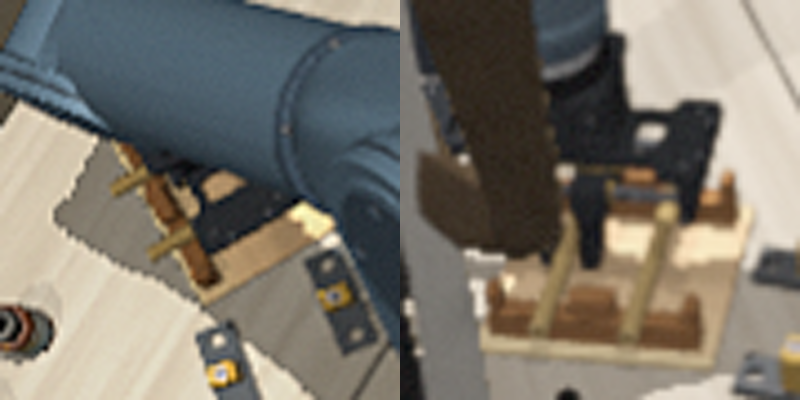

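Both tubes are in their slots (scene crop (555,270) and (650,270)). I'll release, rise, shift to the near slot and grip the fresh tube.

Call:
{"fn": "jog_arm", "kwargs": {
  "rows": [0, 0, 0, 0, 0, 0, 0.4, 0, 0, 0, 0, 0, 0, 0.4, 0, 0, 0, 0, 0, 0, 0.4, 0, 0, 0, 0, 0, 0, 0.4, 0, 0, -2, 0, 0, 0, 0.4]
}}

```text
time: 12.98
eef_pos: [0.4992, 0.3782, 0.0317]
orientation: [0.486, 0.874, -0.003, -0.001]
wrist_force: [-0.3, -0.4, -0.0]
width: 0.0353
gripper_force: 0.0
```

Call:
{"fn": "jog_arm", "kwargs": {
  "rows": [0, 0, -4, 0, 0, 0, 0.4, -0.3, -1.3, 0, 0, 0, 0, 0.4, -0.3, -1.3, 0, 0, 0, 0, 0.4, -0.2, -1.3, 0, 0, 0, 0, 0.4, -0.2, -1.3, 0, 0, 0, 0, 0.4]
}}

```text
time: 13.4
eef_pos: [0.4619, 0.3438, 0.0749]
orientation: [0.487, 0.874, 0.0, 0.0]
wrist_force: [0.9, -0.4, -0.4]
width: 0.0354
gripper_force: 0.0
```

Call:
{"fn": "jog_arm", "kwargs": {
  "rows": [0, 0, 0, 0, 0, 0, 0.4, 0, 0, 0, 0, 0, 0, 0.4, 0, 0, 0, 0, 0, 0, 0.4, 0, 0, 0, 0, 0, 0, 0.4, 0, 0, 0, 0, 0, 0, 0.4]
}}

```text
time: 13.82
eef_pos: [0.4626, 0.345, 0.0747]
orientation: [0.487, 0.874, 0.0, -0.0]
wrist_force: [-0.0, -0.3, 0.2]
width: 0.0355
gripper_force: 0.0
```

Run:
```python
from h import *
rep();p=pose()[1];print(p[:2]@[.85,.527],p[:2]@[-.527,.85])
a=np.array([.85,.527]);a/=np.linalg.norm(a);b=np.array([-a[1],a[0]]);q=.5745*a+.0486*b
plan([(*q,.0155,121.8,5,.4)])
```

```text
t13.8 [0.4626 0.345  0.0747] yaw 121.77 w 0.0355 jig [ 0.1316 -0.6525] Fjig [-0.   0.3] Fz 0.2 gf 0.0
0.5750279093540913 0.04942525366405634
t13.8 [0.4626 0.345  0.0747] yaw 121.8 tilt [ 2.e-04  6.e-04 -1.e+00] w 0.03546815710155396 F [-0.  -0.3  0.2]
--
0,0,1.2,0,0,0,0.4,
0,0,1.2,0,0,0,0.4,
0,0,1.2,0,0,0,0.4,
0,0,1.2,0,0,0,0.4,
-0.1,0,1.1,0,0,0,0.4,
end [0.4631 0.3441 0.0157] yaw 121.8 rows 5
```

Call:
{"fn": "jog_arm", "kwargs": {
  "rows": [0, 0, 1.2, 0, 0, 0, 0.4, 0, 0, 1.2, 0, 0, 0, 0.4, 0, 0, 1.2, 0, 0, 0, 0.4, 0, 0, 1.2, 0, 0, 0, 0.4, 0, 0, 1.1, 0, 0, 0, 0.4],
  "newtons": 35
}}

```text
time: 14.23
eef_pos: [0.4616, 0.3439, 0.0137]
orientation: [0.486, 0.874, -0.001, -0.0]
wrist_force: [0.2, -1.2, 0.1]
width: 0.0349
gripper_force: 0.0
```

Call:
{"fn": "jog_arm", "kwargs": {
  "rows": [0, 0, 0, 0, 0, 0, 0, 0, 0, 0, 0, 0, 0, 0, 0, 0, 0, 0, 0, 0, 0, 0, 0, 0, 0, 0, 0, 0, 0, 0, 0, 0, 0, 0, 0]
}}

```text
time: 14.65
eef_pos: [0.4625, 0.3446, 0.0163]
orientation: [0.487, 0.874, 0.0, 0.0]
wrist_force: [0.0, 0.2, -0.8]
width: 0.0105
gripper_force: 34.7
```

Call:
{"fn": "jog_arm", "kwargs": {
  "rows": [0, 0, 0, 0, 0, 0, 0, 0, 0, 0, 0, 0, 0, 0, 0, 0, 0, 0, 0, 0, 0, 0, 0, -0.5, 0, 0, 0, 0, 0, 0, -0.5, 0, 0, 0, 0]
}}

```text
time: 15.07
eef_pos: [0.4619, 0.3442, 0.0259]
orientation: [0.486, 0.874, -0.0, -0.0]
wrist_force: [-0.6, -0.1, -1.0]
width: 0.0106
gripper_force: 34.7
```

Run:
```python
from h import *
rep();s,p,y,M=pose();
G=jig(.015,.0008)
plan([(p[0],p[1],.26,y,6,0),(*G,.26,169.2,20,0),(*G,.09,169.2,5,0)])
```

```text
t15.1 [0.4619 0.3442 0.0259] yaw 121.78 w 0.0106 jig [ 0.1322 -0.6515] Fjig [0.5 0.2] Fz -1.0 gf 34.74479570053518
t15.1 [0.4619 0.3442 0.0259] yaw 121.8 tilt [-5.e-04 -4.e-04 -1.e+00] w 0.010642688385581238 F [-0.6 -0.1 -1. ]
--
0,0,-3.9,0,0,0,0,
0,0,-3.9,0,0,0,0,
0,0,-3.9,0,0,0,0,
0,0,-3.9,0,0,0,0,
0,0,-3.9,0,0,0,0,
--
0,0,-3.9,0,0,0,0,
-2.8,-1.8,0,0,0,-2.4,0,
-2.7,-1.9,0,0,0,-2.4,0,
-2.6,-2,0,0,0,-2.4,0,
-2.6,-2.1,0,0,0,-2.4,0,
--
-2.5,-2.2,0,0,0,-2.4,0,
-2.4,-2.3,0,0,0,-2.4,0,
-2.3,-2.4,0,0,0,-2.4,0,
-2.2,-2.5,0,0,0,-2.4,0,
-2,-2.6,0,0,0,-2.4,0,
--
-1.9,-2.7,0,0,0,-2.3,0,
-1.8,-2.8,0,0,0,-2.4,0,
-1.7,-2.8,0,0,0,-2.3,0,
-1.6,-2.9,0,0,0,-2.4,0,
-1.5,-3,0,0,0,-2.3,0,
--
-1.4,-3,0,0,0,-2.4,0,
-1.2,-3.1,0,0,0,-2.3,0,
-1.1,-3.1,0,0,0,-2.4,0,
-1,-3.2,0,0,0,-2.3,0,
-0.9,-3.2,0,0,0,-2.4,0,
--
-0.7,-3.2,0,0,0,-2.3,0,
0,0,3.4,0,0,0,0,
0,0,3.4,0,0,0,0,
0,0,3.4,0,0,0,0,
0,0,3.4,0,0,0,0,
--
0,0,3.4,0,0,0,0,
end [ 0.4547 -0.3187  0.0899] yaw 169.2 rows 31
```

Call:
{"fn": "jog_arm", "kwargs": {
  "rows": [0, 0, -3.9, 0, 0, 0, 0, 0, 0, -3.9, 0, 0, 0, 0, 0, 0, -3.9, 0, 0, 0, 0, 0, 0, -3.9, 0, 0, 0, 0, 0, 0, -3.9, 0, 0, 0, 0]
}}

```text
time: 15.48
eef_pos: [0.4616, 0.3441, 0.2231]
orientation: [0.486, 0.874, -0.0, -0.0]
wrist_force: [0.4, 0.9, -0.6]
width: 0.0105
gripper_force: 34.7
```

Call:
{"fn": "jog_arm", "kwargs": {
  "rows": [0, 0, -3.9, 0, 0, 0, 0, -2.8, -1.8, 0, 0, 0, -2.4, 0, -2.7, -1.9, 0, 0, 0, -2.4, 0, -2.6, -2, 0, 0, 0, -2.4, 0, -2.6, -2.1, 0, 0, 0, -2.4, 0]
}}

```text
time: 15.9
eef_pos: [0.4599, 0.2106, 0.2602]
orientation: [0.41, 0.912, -0.0, 0.0]
wrist_force: [0.7, -0.6, -0.2]
width: 0.0103
gripper_force: 34.7
```

Call:
{"fn": "jog_arm", "kwargs": {
  "rows": [-2.5, -2.2, 0, 0, 0, -2.4, 0, -2.4, -2.3, 0, 0, 0, -2.4, 0, -2.3, -2.4, 0, 0, 0, -2.4, 0, -2.2, -2.5, 0, 0, 0, -2.4, 0, -2, -2.6, 0, 0, 0, -2.4, 0]
}}

```text
time: 16.32
eef_pos: [0.4592, 0.0444, 0.2601]
orientation: [0.313, 0.95, -0.0, 0.0]
wrist_force: [0.7, -0.6, -1.3]
width: 0.0108
gripper_force: 34.7
```

Call:
{"fn": "jog_arm", "kwargs": {
  "rows": [-1.9, -2.7, 0, 0, 0, -2.3, 0, -1.8, -2.8, 0, 0, 0, -2.4, 0, -1.7, -2.8, 0, 0, 0, -2.3, 0, -1.6, -2.9, 0, 0, 0, -2.4, 0, -1.5, -3, 0, 0, 0, -2.3, 0]
}}

```text
time: 16.73
eef_pos: [0.4561, -0.1212, 0.2602]
orientation: [0.215, 0.977, -0.0, 0.0]
wrist_force: [1.0, 0.2, -0.4]
width: 0.0106
gripper_force: 34.7
```

Call:
{"fn": "jog_arm", "kwargs": {
  "rows": [-1.4, -3, 0, 0, 0, -2.4, 0, -1.2, -3.1, 0, 0, 0, -2.3, 0, -1.1, -3.1, 0, 0, 0, -2.4, 0, -1, -3.2, 0, 0, 0, -2.3, 0, -0.9, -3.2, 0, 0, 0, -2.4, 0]
}}

```text
time: 17.15
eef_pos: [0.4548, -0.2873, 0.2602]
orientation: [0.113, 0.994, -0.0, 0.0]
wrist_force: [1.0, 0.4, -0.2]
width: 0.0106
gripper_force: 34.7
```

Call:
{"fn": "jog_arm", "kwargs": {
  "rows": [-0.7, -3.2, 0, 0, 0, -2.3, 0, 0, 0, 3.4, 0, 0, 0, 0, 0, 0, 3.4, 0, 0, 0, 0, 0, 0, 3.4, 0, 0, 0, 0, 0, 0, 3, 0, 0, 0, 0]
}}

```text
time: 17.57
eef_pos: [0.4542, -0.3184, 0.1262]
orientation: [0.095, 0.996, 0.0, -0.0]
wrist_force: [0.2, 0.8, -1.1]
width: 0.0106
gripper_force: 34.7
```

Call:
{"fn": "jog_arm", "kwargs": {
  "rows": [0, 0, 2, 0, 0, 0, 0, 0, 0, 0, 0, 0, 0, 0, 0, 0, 0, 0, 0, 0, 0, 0, 0, 0, 0, 0, 0, 0, 0, 0, 0, 0, 0, 0, 0]
}}

```text
time: 17.98
eef_pos: [0.4561, -0.3191, 0.1096]
orientation: [0.094, 0.996, -0.001, 0.001]
wrist_force: [0.5, -0.1, -0.6]
width: 0.0103
gripper_force: 34.7
```

Run:
```python
from h import *
rep()
c=shot('top');I=c['color'].astype(int)
# brass tube end on the tail side: strip from jig x .03 to .12 at z of axis
s,p,y,M=pose();z=p[2]+.019
for n,c in (('top',c),('scene',shot('scene'))):
    I=c['color'].astype(int);o=[]
    for x in np.arange(-.1,.13,.004):
        u,v=proj(c,np.r_[jig(x,p@[0,0,0]),z]);r,g,b=I[int(round(v)),int(round(u))];o.append('%d:%d'%(x*1000,r-b))
    print(n,' '.join(o))
plan([(*jig(.015,.0008),.026,169.2,5,0)])
```

```text
t18.0 [ 0.4561 -0.3191  0.1096] yaw 169.17 w 0.0103 jig [0.0138 0.0011] Fjig [-0.5  0.1] Fz -0.6 gf 34.74457633215934
top -100:27 -96:-93 -92:-121 -88:-120 -83:-120 -79:-17 -75:90 -71:129 -67:56 -63:119 -59:125 -55:123 -51:122 -47:118 -43:100 -39:-21 -35:-26 -31:-19 -27:-22 -23:-21 -19:-17 -15:-18 -11:-21 -7:-13 -3:-14 0:-13 4:-10 8:-8 12:2 16:-7 20:-4 24:3 28:-10 32:-13 36:52 40:72 44:70 48:74 52:74 56:69 60:63 64:69 68:68 72:63 76:58 80:68 84:62 88:106 92:127 96:126 100:101 104:91 108:-5 112:-2 116:0 120:0 124:0 128:2
scene -100:34 -96:0 -92:-1 -88:-6 -83:-4 -79:-6 -75:-2 -71:-3 -67:-3 -63:-1 -59:-1 -55:-1 -51:2 -47:-4 -43:-2 -39:0 -35:-4 -31:1 -27:1 -23:49 -19:68 -15:35 -11:23 -7:-2 -3:-2 0:-1 4:-1 8:-4 12:14 16:50 20:50 24:63 28:62 32:63 36:63 40:63 44:61 48:62 52:62 56:63 60:63 64:60 68:63 72:59 76:59 80:62 84:59 88:62 92:67 96:61 100:61 104:53 108:42 112:39 116:36 120:36 124:29 128:30
t18.1 [ 0.4557 -0.3191  0.1093] yaw 169.2 tilt [ 0.0021 -0.0017 -1.    ] w 0.010965424730368814 F [-0.2  0.7 -0.1]
--
0,0,1.7,0,0,0,0,
0,0,1.7,0,0,0,0,
0,0,1.6,0,0,0,0,
0,0,1.7,0,0,0,0,
0.1,0,1.6,0,0,0,0,
end [ 0.4548 -0.3189  0.0263] yaw 169.2 rows 5
```

Call:
{"fn": "jog_arm", "kwargs": {
  "rows": [0, 0, 1.7, 0, 0, 0, 0, 0, 0, 1.7, 0, 0, 0, 0, 0, 0, 1.6, 0, 0, 0, 0, 0, 0, 1.7, 0, 0, 0, 0, 0, 0, 0.8, 0, 0, 0, 0]
}}

```text
time: 18.5
eef_pos: [0.4544, -0.3184, 0.0318]
orientation: [0.094, 0.996, 0.0, -0.0]
wrist_force: [-0.2, 0.5, -0.8]
width: 0.0107
gripper_force: 34.7
```

Call:
{"fn": "jog_arm", "kwargs": {
  "rows": [0, 0, 0.2, 0, 0, 0, 0, 0, 0, 0.2, 0, 0, 0, 0, 0, 0, 0.2, 0, 0, 0, 0, 0, 0, 0.2, 0, 0, 0, 0, 0, 0, 0, 0, 0, 0, 0]
}}

```text
time: 18.92
eef_pos: [0.4558, -0.3185, 0.026]
orientation: [0.094, 0.996, -0.0, 0.001]
wrist_force: [-1.2, 2.0, 4.7]
width: 0.0106
gripper_force: 34.4
```

Run:
```python
from h import *
rep()
t=shot('top')['color'][:,:,::-1];s=shot('scene')['color'][:,:,::-1]
a=cv2.resize(t[225:325,365:465],(400,400),interpolation=2);b=cv2.resize(s[185:245,345:405],(400,400),interpolation=2)
cv2.imwrite('pics/d7.png',np.hstack([a,b]))
```

```text
t18.9 [ 0.4558 -0.3185  0.026 ] yaw 169.19 w 0.0106 jig [0.0142 0.0005] Fjig [ 1.5 -1.8] Fz 4.7 gf 34.44368442054838
```

View pics/d7.png

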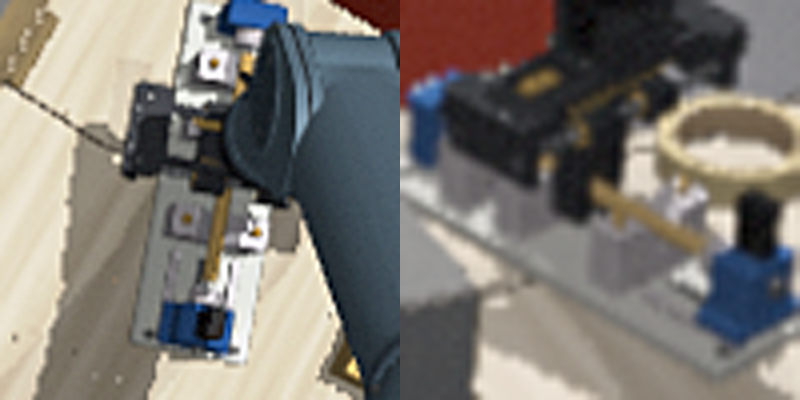

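The fresh tube lies in the Vs (crop (215,250)), clear of the tailstock. I'll release it and go to the tailstock grip.

Call:
{"fn": "jog_arm", "kwargs": {
  "rows": [0, 0, 0, 0, 0, 0, 0.5, 0, 0, 0, 0, 0, 0, 0.5, 0, 0, 0, 0, 0, 0, 0.5, 0, 0, 0, 0, 0, 0, 0.5, 0, 0, -3, 0, 0, 0, 0.5]
}}

```text
time: 19.43
eef_pos: [0.4518, -0.3169, 0.051]
orientation: [0.094, 0.996, 0.002, -0.004]
wrist_force: [-0.6, -0.5, 0.8]
width: 0.042
gripper_force: 0.0
```

Call:
{"fn": "jog_arm", "kwargs": {
  "rows": [0, 0, -4, 0, 0, 0, 0.5, 0, 0, -4, 0, 0, 0, 0.5, 3.2, 0, 0, 0, 0, 0, 0.5, 3.2, 0, 0, 0, 0, 0, 0.5, 3.2, 0, 0, 0, 0, 0, 0.5]
}}

```text
time: 19.85
eef_pos: [0.3599, -0.3004, 0.1354]
orientation: [0.094, 0.996, -0.001, 0.001]
wrist_force: [-1.6, -0.1, 0.4]
width: 0.0441
gripper_force: 0.0
```

Call:
{"fn": "jog_arm", "kwargs": {
  "rows": [3.2, 0, 0, 0, 0, 0, 0.5, 0, 0, 0, 0, 0, 0, 0.5, 0, 0, 0, 0, 0, 0, 0.5, 0, 0, 0, 0, 0, 0, 0.5, 0, 0, 0, 0, 0, 0, 0.5]
}}

```text
time: 20.27
eef_pos: [0.3307, -0.2948, 0.135]
orientation: [0.094, 0.996, -0.0, 0.001]
wrist_force: [0.2, -0.1, 0.3]
width: 0.0441
gripper_force: 0.0
```

Run:
```python
from h import *
rep()
plan([(*jig(.143,.0008),.069,169.2,5,.5)])
```

```text
t20.3 [ 0.3307 -0.2948  0.135 ] yaw 169.21 w 0.0441 jig [0.1415 0.0007] Fjig [-0.2  0.1] Fz 0.3 gf 0.0
t20.3 [ 0.3307 -0.2948  0.135 ] yaw 169.2 tilt [ 1.7e-03 -4.0e-04 -1.0e+00] w 0.04406773130097949 F [ 0.2 -0.1  0.3]
--
0,0,1.3,0,0,0,0.5,
0,0,1.3,0,0,0,0.5,
0,0,1.3,0,0,0,0.5,
0.1,0,1.4,0,0,0,0.5,
0,0,1.3,0,0,0,0.5,
end [ 0.3298 -0.2946  0.069 ] yaw 169.2 rows 5
```

Call:
{"fn": "jog_arm", "kwargs": {
  "rows": [0, 0, 1.3, 0, 0, 0, 0.5, 0, 0, 1.3, 0, 0, 0, 0.5, 0, 0, 1.3, 0, 0, 0, 0.5, 0.1, 0, 1.4, 0, 0, 0, 0.5, 0, 0, 1.3, 0, 0, 0, 0.5],
  "newtons": 25
}}

```text
time: 20.68
eef_pos: [0.3296, -0.2942, 0.0679]
orientation: [0.094, 0.996, 0.0, 0.0]
wrist_force: [0.0, -0.2, 0.5]
width: 0.0442
gripper_force: 0.0
```

Call:
{"fn": "jog_arm", "kwargs": {
  "rows": [0, 0, 0, 0, 0, 0, 0, 0, 0, 0, 0, 0, 0, 0, 0, 0, 0, 0, 0, 0, 0, 0, 0, 0, 0, 0, 0, 0, 0, 0, 0, 0, 0, 0, 0]
}}

```text
time: 21.1
eef_pos: [0.329, -0.2942, 0.0694]
orientation: [0.094, 0.996, -0.0, 0.001]
wrist_force: [0.8, 1.2, 0.6]
width: 0.0159
gripper_force: 25.0
```

Call:
{"fn": "jog_arm", "kwargs": {
  "rows": [-0.3, 0, 0, 0, 0, 0, 0, -0.4, 0, 0, 0, 0, 0, 0, -0.4, 0, 0, 0, 0, 0, 0, -0.4, 0, 0, 0, 0, 0, 0, -0.3, 0, 0, 0, 0, 0, 0]
}}

```text
time: 21.52
eef_pos: [0.3458, -0.2973, 0.0694]
orientation: [0.094, 0.996, -0.0, -0.0]
wrist_force: [-2.5, 2.6, 8.5]
width: 0.0157
gripper_force: 25.0
```

Call:
{"fn": "jog_arm", "kwargs": {
  "rows": [-0.2, 0, 0, 0, 0, 0, 0, -0.2, 0, 0, 0, 0, 0, 0, -0.2, 0, 0, 0, 0, 0, 0, 0, 0, 0, 0, 0, 0, 0, 0, 0, 0, 0, 0, 0, 0]
}}

```text
time: 21.93
eef_pos: [0.3519, -0.2985, 0.0694]
orientation: [0.094, 0.996, -0.0, 0.0]
wrist_force: [-0.5, 2.9, 5.9]
width: 0.0155
gripper_force: 25.0
```

```bash
python3 -c "
from h import *
rep()"
```

```text
t21.9 [ 0.3519 -0.2985  0.0694] yaw 169.18 w 0.0155 jig [0.12   0.0004] Fjig [ 1.1 -2.8] Fz 5.9 gf 25.00031548552215
```

Call:
{"fn": "jog_arm", "kwargs": {
  "rows": [-0.2, 0, 0, 0, 0, 0, 0, -0.2, 0, 0, 0, 0, 0, 0, 0, 0, 0, 0, 0, 0, 0, 0, 0, 0, 0, 0, 0, 0, 0, 0, 0, 0, 0, 0, 0]
}}

```text
time: 22.35
eef_pos: [0.3558, -0.2993, 0.0694]
orientation: [0.094, 0.996, -0.0, -0.0]
wrist_force: [-2.0, 3.5, 5.1]
width: 0.0157
gripper_force: 25.0
```

Call:
{"fn": "jog_arm", "kwargs": {
  "rows": [-0.2, 0, 0, 0, 0, 0, 0, -0.1, 0, 0, 0, 0, 0, 0, 0, 0, 0, 0, 0, 0, 0, 0, 0, 0, 0, 0, 0, 0, 0, 0, 0, 0, 0, 0, 0]
}}

```text
time: 22.77
eef_pos: [0.3575, -0.2996, 0.0694]
orientation: [0.094, 0.996, -0.0, -0.001]
wrist_force: [-5.4, 3.3, 10.2]
width: 0.0157
gripper_force: 25.0
```

```bash
python3 -c "
from h import *
rep()"
```

```text
t22.8 [ 0.3575 -0.2996  0.0694] yaw 169.16 w 0.0157 jig [0.1143 0.0004] Fjig [ 5.9 -2.2] Fz 10.2 gf 25.000124252401292
```

Call:
{"fn": "jog_arm", "kwargs": {
  "rows": [-0.2, 0, 0, 0, 0, 0, 0, -0.1, 0, 0, 0, 0, 0, 0, 0, 0, 0, 0, 0, 0, 0, 0, 0, 0, 0, 0, 0, 0, 0, 0, 0, 0, 0, 0, 0]
}}

```text
time: 23.18
eef_pos: [0.3576, -0.2996, 0.0693]
orientation: [0.095, 0.995, 0.0, -0.004]
wrist_force: [-12.8, 5.8, 22.5]
width: 0.016
gripper_force: 25.0
```

```bash
python3 -c "
from h import *
rep()"
```

```text
t23.2 [ 0.3576 -0.2996  0.0693] yaw 169.13 w 0.0160 jig [0.1142 0.0004] Fjig [13.7 -3.3] Fz 22.5 gf 25.001025558449328
```

The tailstock is solid against the tube: 13.7 N, and 29 mm of travel. I'll relax, release and rise, then measure the guides, fresh tube and tailstock.

Call:
{"fn": "jog_arm", "kwargs": {
  "rows": [0.3, 0, 0, 0, 0, 0, 0, 0, 0, 0, 0, 0, 0, 0.5, 0, 0, 0, 0, 0, 0, 0.5, 0, 0, 0, 0, 0, 0, 0.5, 0, 0, -3, 0, 0, 0, 0.5]
}}

```text
time: 23.6
eef_pos: [0.3565, -0.2986, 0.0957]
orientation: [0.094, 0.996, 0.002, -0.003]
wrist_force: [-0.3, -0.2, -0.2]
width: 0.0403
gripper_force: 0.0
```

Call:
{"fn": "jog_arm", "kwargs": {
  "rows": [0, 0, -4, 0, 0, 0, 0.5, 0, 0, -4, 0, 0, 0, 0.5, 0, 0, -4, 0, 0, 0, 0.5, 0, 0, -3, 0, 0, 0, 0.5, 0, 0, 0, 0, 0, 0, 0.5]
}}

```text
time: 24.02
eef_pos: [0.3619, -0.3021, 0.2545]
orientation: [0.094, 0.996, -0.003, 0.004]
wrist_force: [0.1, -0.0, 0.4]
width: 0.0439
gripper_force: 0.0
```

```bash
cat > gd.py <<'E'
from m import *
def guides():
    c=shot('top');I=c['color'];out=[]
    r,g,b=[I[...,i].astype(int) for i in range(3)]
    m=((r-b)>90).astype(np.uint8); m[:265]=0;m[330:]=0;m[:,:170]=0;m[:,260:]=0
    n,_,st,ce=cv2.connectedComponentsWithStats(m)
    for i in range(1,n):
        if st[i,4]<8:continue
        u0,v0=ce[i]
        P0=onz(c,u0,v0,.033)[:2]
        # dark plate pixels near
        yy,xx=np.mgrid[0:480,0:640];d=(I.max(-1)<95)&(np.hypot(xx-u0,yy-v0)<17)
        k,lab,st2,_=cv2.connectedComponentsWithStats(d.astype(np.uint8))
        j=1+np.argmax(st2[1:,4]);pts=np.argwhere(lab==j)[:,::-1].astype(np.float32)
        rc=cv2.minAreaRect(pts);w=np.array([onz(c,*q,.008)[:2] for q in cv2.boxPoints(rc)])
        e=[w[1]-w[0],w[2]-w[1]];l=max(e,key=np.linalg.norm);sh=min(e,key=np.linalg.norm)
        print('block',ce[i].round(1),st[i,4],P0,'plate c',w.mean(0),'L %.3f W %.3f'%(np.linalg.norm(l),np.linalg.norm(sh)),'ang %.1f'%(np.degrees(np.arctan2(l[1],l[0]))%180),st2[j,4])
    return c
E
python3 - <<'E'
from gd import *
rep();c=guides();s=shot('scene')
t=c['color'][:,:,::-1];s=s['color'][:,:,::-1]
a=cv2.resize(t[225:325,365:465],(400,400),interpolation=2);b=cv2.resize(s[185:245,345:405],(400,400),interpolation=2)
d=cv2.resize(t[260:330,170:260],(400,200),interpolation=2)
cv2.imwrite('pics/d8.png',np.vstack([np.hstack([a,b]),np.hstack([d,cv2.resize(s[280:350,200:300],(400,200))])]))
E
```

```text
t24.0 [ 0.3619 -0.3021  0.2545] yaw 169.17 w 0.0439 jig [0.1096 0.002 ] Fjig [-0.1 -0. ] Fz 0.4 gf 0.0
block [186.1 266.6] 18 [0.4473 0.4154] plate c [0.4454 0.4115] L 0.009 W 0.002 ang 137.0 4
block [192.2 275.7] 58 [0.4191 0.395 ] plate c [0.3995 0.3848] L 0.013 W 0.006 ang 148.5 9
block [215.7 274.8] 10 [0.4229 0.3218] plate c [0.3987 0.2851] L 0.009 W 0.003 ang 2.2 6
block [226.8 285.8] 13 [0.3889 0.286 ] plate c [0.3878 0.292 ] L 0.026 W 0.024 ang 114.2 23
block [199.8 303.9] 18 [0.3319 0.3671] plate c [0.3452 0.3728] L 0.043 W 0.026 ang 23.0 48
```

View pics/d8.png

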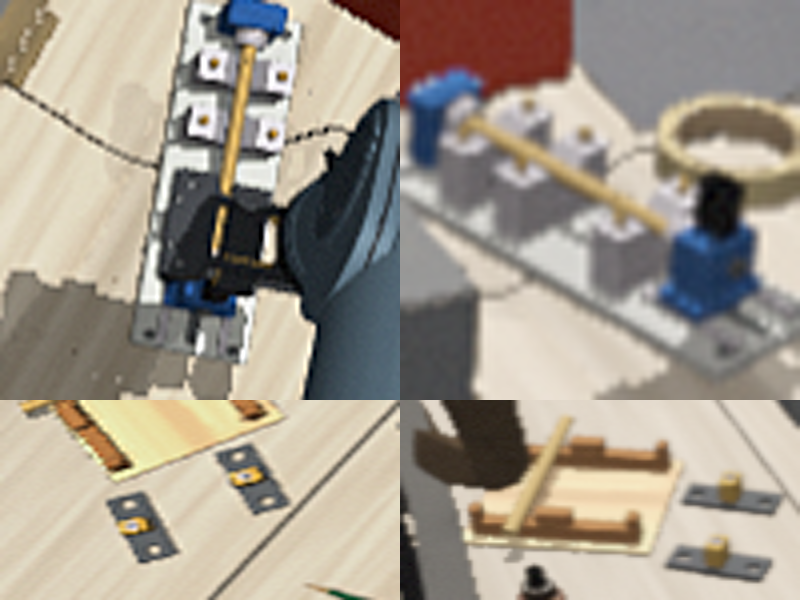

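The fresh tube is clamped between the cups (crop (230,130)), the drilled tube is in the far slot, and both guides are where they were. I'll fly to guide 2 with the yaw set to squeeze its block across x, which centres it.

Run:
```python
from h import *
G=(.3872,.2932)
plan([(*G,.26,201,17,.5),(*G,.08,201,5,.5),(*G,.05,201,3,.5)])
```

```text
t24.1 [ 0.3591 -0.3008  0.2495] yaw 169.1 tilt [ 0.0016 -0.0023 -1.    ] w 0.044115306769881256 F [-0.5  0.1  0.3]
--
0.5,3.5,-0.1,0,0,-1.9,0.5,
0.4,3.5,-0.1,0,0,-1.9,0.5,
0.3,3.5,-0.1,0,0,-1.9,0.5,
0.1,3.5,-0.1,0,0,-1.9,0.5,
0,3.5,0,0,0,-1.9,0.5,
--
-0.1,3.5,-0.1,0,0,-1.9,0.5,
-0.2,3.5,0,0,0,-1.9,0.5,
-0.3,3.5,-0.1,0,0,-1.9,0.5,
-0.4,3.5,0,0,0,-1.9,0.5,
-0.5,3.4,-0.1,0,0,-1.8,0.5,
--
-0.7,3.4,0,0,0,-1.9,0.5,
-0.8,3.4,-0.1,0,0,-1.8,0.5,
-0.9,3.4,0,0,0,-1.9,0.5,
-1,3.3,-0.1,0,0,-1.8,0.5,
-1.1,3.3,0,0,0,-1.9,0.5,
--
-1.1,3.3,-0.1,0,0,-1.8,0.5,
-1.3,3.3,0,0,0,-1.9,0.5,
0,0,3.6,0,0,0,0.5,
0,0,3.6,0,0,0,0.5,
0,0,3.6,0,0,0,0.5,
--
0,0,3.6,0,0,0,0.5,
0,0,3.6,0,0,0,0.5,
0,0,1,0,0,0,0.5,
0,0,1,0,0,0,0.5,
0,0,1,0,0,0,0.5,
end [0.3873 0.2934 0.0495] yaw 201.0 rows 25
```

Run:
```python
from h import *
G=(.3872,.2932)
plan([(.455,-.01,.26,185,9,.5),(*G,.26,201,9,.5),(*G,.06,201,6,.5),(*G,.06,201,1,.5)])
```

```text
t24.1 [ 0.3591 -0.3008  0.2495] yaw 169.1 tilt [ 0.0016 -0.0023 -1.    ] w 0.044115306769881256 F [-0.5  0.1  0.3]
--
-0.4,3.4,-0.1,0,0,-1.8,0.5,
-0.5,3.4,-0.1,0,0,-1.8,0.5,
-0.7,3.3,-0.1,0,0,-1.8,0.5,
-0.8,3.3,-0.1,0,0,-1.7,0.5,
-0.8,3.3,-0.1,0,0,-1.8,0.5,
--
-1,3.3,-0.1,0,0,-1.7,0.5,
-1,3.2,-0.1,0,0,-1.8,0.5,
-1.2,3.2,-0.2,0,0,-1.7,0.5,
-1.2,3.1,-0.1,0,0,-1.8,0.5,
0.5,3.4,0,0,0,-1.8,0.5,
--
0.3,3.4,0,0,0,-1.8,0.5,
0.2,3.5,0,0,0,-1.8,0.5,
0.1,3.5,0,0,0,-1.8,0.5,
0,3.5,0,0,0,-1.8,0.5,
-0.1,3.4,0,0,0,-1.7,0.5,
--
-0.2,3.4,0,0,0,-1.8,0.5,
-0.3,3.5,0,0,0,-1.7,0.5,
-0.3,3.4,0,0,0,-1.8,0.5,
0,0,3.3,0,0,0,0.5,
0,0,3.3,0,0,0,0.5,
--
0,0,3.3,0,0,0,0.5,
0,0,3.4,0,0,0,0.5,
0,0,3.3,0,0,0,0.5,
0,0,3.4,0,0,0,0.5,
0,0,0,0,0,0,0.5,
end [0.3871 0.2929 0.0595] yaw 201.0 rows 25
```

Call:
{"fn": "jog_arm", "kwargs": {
  "rows": [-0.4, 3.4, -0.1, 0, 0, -1.8, 0.5, -0.5, 3.4, -0.1, 0, 0, -1.8, 0.5, -0.7, 3.3, -0.1, 0, 0, -1.8, 0.5, -0.8, 3.3, -0.1, 0, 0, -1.7, 0.5, -0.8, 3.3, -0.1, 0, 0, -1.8, 0.5]
}}

```text
time: 24.53
eef_pos: [0.4108, -0.1366, 0.2522]
orientation: [0.016, 1.0, 0.001, -0.001]
wrist_force: [1.6, -1.2, 0.0]
width: 0.0442
gripper_force: 0.0
```

Call:
{"fn": "jog_arm", "kwargs": {
  "rows": [-1, 3.3, -0.1, 0, 0, -1.7, 0.5, -1, 3.2, -0.1, 0, 0, -1.8, 0.5, -1.2, 3.2, -0.2, 0, 0, -1.7, 0.5, -1.2, 3.1, -0.1, 0, 0, -1.8, 0.5, 0.5, 3.4, 0, 0, 0, -1.8, 0.5]
}}

```text
time: 24.95
eef_pos: [0.4477, 0.0253, 0.2576]
orientation: [-0.06, 0.998, 0.001, 0.0]
wrist_force: [0.6, 0.2, 0.3]
width: 0.0443
gripper_force: 0.0
```

Call:
{"fn": "jog_arm", "kwargs": {
  "rows": [0.3, 3.4, 0, 0, 0, -1.8, 0.5, 0.2, 3.5, 0, 0, 0, -1.8, 0.5, 0.1, 3.5, 0, 0, 0, -1.8, 0.5, 0, 3.5, 0, 0, 0, -1.8, 0.5, -0.1, 3.4, 0, 0, 0, -1.7, 0.5]
}}

```text
time: 25.37
eef_pos: [0.4082, 0.1942, 0.2571]
orientation: [-0.138, 0.99, -0.0, -0.001]
wrist_force: [1.3, -0.1, 0.2]
width: 0.0441
gripper_force: 0.0
```

Call:
{"fn": "jog_arm", "kwargs": {
  "rows": [-0.2, 3.4, 0, 0, 0, -1.8, 0.5, -0.3, 3.5, 0, 0, 0, -1.7, 0.5, -0.3, 3.4, 0, 0, 0, -1.8, 0.5, 0, 0, 3.3, 0, 0, 0, 0.5, 0, 0, 3.3, 0, 0, 0, 0.5]
}}

```text
time: 25.78
eef_pos: [0.3852, 0.2966, 0.1914]
orientation: [-0.185, 0.983, 0.001, 0.0]
wrist_force: [1.2, -1.3, -0.1]
width: 0.0443
gripper_force: 0.0
```

Call:
{"fn": "jog_arm", "kwargs": {
  "rows": [0, 0, 3.3, 0, 0, 0, 0.5, 0, 0, 3.4, 0, 0, 0, 0.5, 0, 0, 3.3, 0, 0, 0, 0.5, 0, 0, 3.4, 0, 0, 0, 0.5, 0, 0, 0, 0, 0, 0, 0.5]
}}

```text
time: 26.2
eef_pos: [0.3818, 0.2904, 0.0524]
orientation: [-0.184, 0.983, -0.002, -0.006]
wrist_force: [-1.7, -0.6, 0.2]
width: 0.0439
gripper_force: 0.0
```

Call:
{"fn": "jog_arm", "kwargs": {
  "rows": [0, 0, 0, 0, 0, 0, 0.5, 0, 0, 0, 0, 0, 0, 0.5, 0, 0, 0, 0, 0, 0, 0.5, 0, 0, 0, 0, 0, 0, 0.5, 0, 0, 0, 0, 0, 0, 0.5]
}}

```text
time: 26.62
eef_pos: [0.3871, 0.2941, 0.06]
orientation: [-0.183, 0.983, 0.0, 0.001]
wrist_force: [1.4, -0.4, -0.6]
width: 0.0441
gripper_force: 0.0
```

Run:
```python
from gd import *
c=guides()
plan([(.3872,.2932,.012,201,5,.5)])
s=shot('scene')
t=c['color'][:,:,::-1];s=s['color'][:,:,::-1]
a=cv2.resize(t[255:335,180:260],(400,400),interpolation=2);b=cv2.resize(s[280:360,240:320],(400,400),interpolation=2)
cv2.imwrite('pics/d9.png',np.hstack([a,b]))
```

```text
t26.7 [0.387  0.2939 0.0598] yaw -159.0 tilt [ 0.0017  0.0009 -1.    ] w 0.043932236774344484 F [ 0.1 -0.3 -0.7]
--
0,0,1,0,0,0,0.5,
0,0,0.9,0,0,0,0.5,
0,0,1,0,0,0,0.5,
0,0,0.9,0,0,0,0.5,
0,-0.1,1,0,0,0,0.5,
end [0.3873 0.293  0.0118] yaw -159.0 rows 5
```

View pics/d9.png

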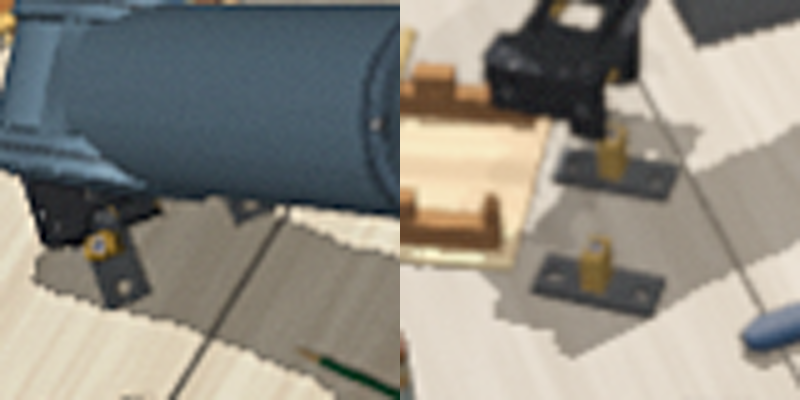

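Guide 2 stands right under the fingers (scene crop (612,155)), with guide 1 at (598,270). I'll descend and squeeze.

Call:
{"fn": "jog_arm", "kwargs": {
  "rows": [0, 0, 1, 0, 0, 0, 0.5, 0, 0, 0.9, 0, 0, 0, 0.5, 0, 0, 1, 0, 0, 0, 0.5, 0, 0, 0.9, 0, 0, 0, 0.5, 0, -0.1, 0.9, 0, 0, 0, 0.5],
  "newtons": 12
}}

```text
time: 27.13
eef_pos: [0.3861, 0.2927, 0.0103]
orientation: [-0.183, 0.983, -0.0, -0.001]
wrist_force: [0.0, -0.6, -0.1]
width: 0.0441
gripper_force: 0.0
```

Call:
{"fn": "jog_arm", "kwargs": {
  "rows": [0, 0, 0, 0, 0, 0, 0.2, 0, 0, 0, 0, 0, 0, 0.1, 0, 0, 0, 0, 0, 0, 0, 0, 0, 0, 0, 0, 0, 0, 0, 0, 0, 0, 0, 0, 0]
}}

```text
time: 27.55
eef_pos: [0.3868, 0.2929, 0.012]
orientation: [-0.183, 0.983, 0.0, 0.0]
wrist_force: [-0.7, -0.4, -1.6]
width: 0.0204
gripper_force: 12.0
```

Call:
{"fn": "jog_arm", "kwargs": {
  "rows": [0, 0, 0, 0, 0, 0, 0, 0, 0, 0, 0, 0, 0, 0, 0, 0, 0, 0, 0, 0, 0, 0, 0, 0, 0, 0, 0, 0, 0, 0, 0, 0, 0, 0, 0]
}}

```text
time: 27.97
eef_pos: [0.3868, 0.2928, 0.0119]
orientation: [-0.183, 0.983, 0.0, 0.0]
wrist_force: [0.2, -0.4, 3.3]
width: 0.0197
gripper_force: 12.0
```

```bash
python3 -c "
from h import *
rep()"
```

```text
t28.0 [0.3868 0.2928 0.0119] yaw -158.93 w 0.0197 jig [ 0.1964 -0.5871] Fjig [-0.3  0.4] Fz 3.3 gf 11.998869182125418
```

Call:
{"fn": "jog_arm", "kwargs": {
  "rows": [0, 0, 0, 0, 0, 0, 0.5, 0, 0, 0, 0, 0, 0, 0.5, 0, 0, 0, 0, 0, 0, 0.5, 0, 0, -2, 0, 0, 0, 0.5, 0, 0, -2, 0, 0, 0, 0.5]
}}

```text
time: 28.38
eef_pos: [0.3857, 0.2923, 0.0514]
orientation: [-0.183, 0.983, -0.0, -0.001]
wrist_force: [-0.6, 0.9, 1.0]
width: 0.0439
gripper_force: 0.0
```

Call:
{"fn": "jog_arm", "kwargs": {
  "rows": [0, 0, 0, 0, 0, 6, 0.5, 0, 0, 0, 0, 0, 6, 0.5, 0, 0, 0, 0, 0, 6, 0.5, 0, 0, 0, 0, 0, 6, 0.5, 0, 0, 0, 0, 0, 6, 0.5]
}}

```text
time: 28.8
eef_pos: [0.3865, 0.2927, 0.0517]
orientation: [0.08, 0.997, 0.0, -0.0]
wrist_force: [-0.6, 0.7, 0.2]
width: 0.0439
gripper_force: 0.0
```

Call:
{"fn": "jog_arm", "kwargs": {
  "rows": [0, 0, 0, 0, 0, 6, 0.5, 0, 0, 0, 0, 0, 6, 0.5, 0, 0, 0, 0, 0, 6, 0.5, 0, 0, 0, 0, 0, 6, 0.5, 0, 0, 0, 0, 0, 6, 0.5]
}}

```text
time: 29.22
eef_pos: [0.3865, 0.2928, 0.0517]
orientation: [0.336, 0.942, -0.0, -0.0]
wrist_force: [0.6, 0.5, -0.1]
width: 0.044
gripper_force: 0.0
```

Call:
{"fn": "jog_arm", "kwargs": {
  "rows": [0, 0, 0, 0, 0, 6, 0.5, 0, 0, 0, 0, 0, 6, 0.5, 0, 0, 0, 0, 0, 6, 0.5, 0, 0, 0, 0, 0, 6, 0.5, 0, 0, 0, 0, 0, 6, 0.5]
}}

```text
time: 29.63
eef_pos: [0.3865, 0.2928, 0.0516]
orientation: [0.568, 0.823, -0.0, -0.0]
wrist_force: [0.8, 0.1, 0.6]
width: 0.044
gripper_force: 0.0
```

Call:
{"fn": "jog_arm", "kwargs": {
  "rows": [0, 0, 0, 0, 0, 0, 0.5, 0, 0, 0, 0, 0, 0, 0.5, 0, 0, 0, 0, 0, 0, 0.5, 0, 0, 0, 0, 0, 0, 0.5, 0, 0, 0, 0, 0, 0, 0.5]
}}

```text
time: 30.05
eef_pos: [0.3866, 0.2927, 0.0516]
orientation: [0.565, 0.825, -0.0, -0.0]
wrist_force: [-0.1, -0.4, 0.6]
width: 0.0442
gripper_force: 0.0
```

```bash
python3 -c "
from h import *
rep();plan([(.3868,.2928,.012,111.07,5,.5)],2)"
```

```text
t30.1 [0.3866 0.2927 0.0516] yaw 111.15 w 0.0442 jig [ 0.1965 -0.5869] Fjig [0.  0.4] Fz 0.6 gf 0.0
t30.1 [0.3866 0.2927 0.0516] yaw 111.1 tilt [-2.e-04  1.e-04 -1.e+00] w 0.044151684202068074 F [-0.1 -0.4  0.6]
--
0,0,0.79,0,0,0,0.5,
0,0.01,0.79,0,0,0,0.5,
0,0,0.79,0,0,0,0.5,
0,0.01,0.8,0,0,0,0.5,
0,0,0.79,0,0,0,0.5,
end [0.3868 0.2928 0.012 ] yaw 111.1 rows 5
```

Call:
{"fn": "jog_arm", "kwargs": {
  "rows": [0, 0, 0.8, 0, 0, 0, 0.5, 0, 0, 0.8, 0, 0, 0, 0.5, 0, 0, 0.8, 0, 0, 0, 0.5, 0, 0, 0.8, 0, 0, 0, 0.5, 0, 0, 0.8, 0, 0, 0, 0.5],
  "newtons": 12
}}

```text
time: 30.47
eef_pos: [0.3863, 0.2926, 0.0105]
orientation: [0.566, 0.825, -0.0, -0.0]
wrist_force: [-0.4, 0.2, 0.9]
width: 0.0441
gripper_force: 0.0
```

Call:
{"fn": "jog_arm", "kwargs": {
  "rows": [0, 0, 0, 0, 0, 0, 0, 0, 0, 0, 0, 0, 0, 0, 0, 0, 0, 0, 0, 0, 0, 0, 0, 0, 0, 0, 0, 0, 0, 0, 0, 0, 0, 0, 0]
}}

```text
time: 30.88
eef_pos: [0.3868, 0.2929, 0.012]
orientation: [0.566, 0.824, 0.0, 0.0]
wrist_force: [0.1, -0.9, -0.6]
width: 0.014
gripper_force: 12.0
```

Call:
{"fn": "jog_arm", "kwargs": {
  "rows": [0, 0, 0, 0, 0, 0, 0, 0, 0, 0, 0, 0, 0, 0, 0, 0, 0, 0, 0, 0, 0, 0, 0, 0, 0, 0, 0, 0, 0, 0, 0, 0, 0, 0, 0],
  "newtons": 45
}}

```text
time: 31.3
eef_pos: [0.3868, 0.2929, 0.012]
orientation: [0.566, 0.824, 0.0, 0.0]
wrist_force: [-0.5, -1.1, 6.7]
width: 0.0135
gripper_force: 45.0
```

Call:
{"fn": "jog_arm", "kwargs": {
  "rows": [0, 0, -0.5, 0, 0, 0, 0, 0, 0, -1, 0, 0, 0, 0, 0, 0, 0, 0, 0, 0, 0, 0, 0, 0, 0, 0, 0, 0, 0, 0, 0, 0, 0, 0, 0]
}}

```text
time: 31.72
eef_pos: [0.3867, 0.2927, 0.0268]
orientation: [0.566, 0.824, 0.0, 0.0]
wrist_force: [0.2, 0.1, -1.6]
width: 0.0139
gripper_force: 45.0
```

Run:
```python
from h import *
rep();s,p,y,M=pose();S=jig(-.016,.001)
plan([(p[0],p[1],.25,y,6,0),(.46,.0,.25,140,9,0),(*S,.25,169.2,9,0),(*S,.10,169.2,5,0),(*S,.1,169.2,1,0)])
```

```text
t31.7 [0.3867 0.2927 0.0268] yaw 111.07 w 0.0139 jig [ 0.1964 -0.5869] Fjig [-0.2 -0.2] Fz -1.6 gf 44.95528059080243
t31.7 [0.3867 0.2927 0.0268] yaw 111.1 tilt [ 2.e-04  2.e-04 -1.e+00] w 0.013871984093254758 F [ 0.2  0.1 -1.6]
--
0,0,-3.7,0,0,0,0,
0,0,-3.7,0,0,0,0,
0,0,-3.7,0,0,0,0,
0,0,-3.7,0,0,0,0,
0,0,-3.8,0,0,0,0,
--
0,0,-3.7,0,0,0,0,
-3.3,-0.4,0,0,0,-3.2,0,
-3.3,-0.6,0,0,0,-3.2,0,
-3.3,-0.8,0,0,0,-3.2,0,
-3.2,-1,0,0,0,-3.2,0,
--
-3.2,-1.1,0,0,0,-3.2,0,
-3.1,-1.3,0,0,0,-3.2,0,
-3,-1.5,0,0,0,-3.2,0,
-2.9,-1.6,0,0,0,-3.3,0,
-2.8,-1.8,0,0,0,-3.2,0,
--
-2.5,-2.6,0,0,0,-3.2,0,
-2.4,-2.7,0,0,0,-3.3,0,
-2.2,-2.9,0,0,0,-3.2,0,
-2.1,-3,0,0,0,-3.3,0,
-1.9,-3.1,0,0,0,-3.2,0,
--
-1.7,-3.2,0,0,0,-3.3,0,
-1.5,-3.2,0,0,0,-3.2,0,
-1.4,-3.4,0,0,0,-3.3,0,
-1.2,-3.4,0,0,0,-3.2,0,
0,0,3,0,0,0,0,
--
0,0,3,0,0,0,0,
0,0,3,0,0,0,0,
0,0,3,0,0,0,0,
0,0,3,0,0,0,0,
0,0,0,0,0,0,0,
end [ 0.4858 -0.3248  0.0998] yaw 169.2 rows 30
```

Call:
{"fn": "jog_arm", "kwargs": {
  "rows": [0, 0, -3.7, 0, 0, 0, 0, 0, 0, -3.7, 0, 0, 0, 0, 0, 0, -3.7, 0, 0, 0, 0, 0, 0, -3.7, 0, 0, 0, 0, 0, 0, -3.8, 0, 0, 0, 0]
}}

```text
time: 32.13
eef_pos: [0.3859, 0.2922, 0.214]
orientation: [0.566, 0.825, -0.001, -0.0]
wrist_force: [0.9, -0.2, -0.8]
width: 0.0141
gripper_force: 45.0
```

Call:
{"fn": "jog_arm", "kwargs": {
  "rows": [0, 0, -3.7, 0, 0, 0, 0, -3.3, -0.4, 0, 0, 0, -3.2, 0, -3.3, -0.6, 0, 0, 0, -3.2, 0, -3.3, -0.8, 0, 0, 0, -3.2, 0, -3.2, -1, 0, 0, 0, -3.2, 0]
}}

```text
time: 32.55
eef_pos: [0.4186, 0.1607, 0.2497]
orientation: [0.469, 0.883, -0.0, 0.0]
wrist_force: [1.0, 0.6, -0.5]
width: 0.0135
gripper_force: 45.0
```

Call:
{"fn": "jog_arm", "kwargs": {
  "rows": [-3.2, -1.1, 0, 0, 0, -3.2, 0, -3.1, -1.3, 0, 0, 0, -3.2, 0, -3, -1.5, 0, 0, 0, -3.2, 0, -2.9, -1.6, 0, 0, 0, -3.3, 0, -2.8, -1.8, 0, 0, 0, -3.2, 0]
}}

```text
time: 32.97
eef_pos: [0.4599, -0.0015, 0.2495]
orientation: [0.341, 0.94, -0.0, -0.0]
wrist_force: [0.8, 1.2, -1.8]
width: 0.0134
gripper_force: 45.0
```

Call:
{"fn": "jog_arm", "kwargs": {
  "rows": [-2.5, -2.6, 0, 0, 0, -3.2, 0, -2.4, -2.7, 0, 0, 0, -3.3, 0, -2.2, -2.9, 0, 0, 0, -3.2, 0, -2.1, -3, 0, 0, 0, -3.3, 0, -1.9, -3.1, 0, 0, 0, -3.2, 0]
}}

```text
time: 33.38
eef_pos: [0.4731, -0.1827, 0.2494]
orientation: [0.205, 0.979, -0.0, -0.0]
wrist_force: [-0.1, 1.1, -1.9]
width: 0.0135
gripper_force: 45.0
```

Call:
{"fn": "jog_arm", "kwargs": {
  "rows": [-1.7, -3.2, 0, 0, 0, -3.3, 0, -1.5, -3.2, 0, 0, 0, -3.2, 0, -1.4, -3.4, 0, 0, 0, -3.3, 0, -1.2, -3.4, 0, 0, 0, -3.2, 0, 0, 0, 3, 0, 0, 0, 0]
}}

```text
time: 33.8
eef_pos: [0.4873, -0.3354, 0.2236]
orientation: [0.097, 0.995, -0.004, 0.004]
wrist_force: [0.2, -1.4, -1.2]
width: 0.0136
gripper_force: 45.0
```

Call:
{"fn": "jog_arm", "kwargs": {
  "rows": [0, 0, 3, 0, 0, 0, 0, 0, 0, 3, 0, 0, 0, 0, 0, 0, 3, 0, 0, 0, 0, 0, 0, 3, 0, 0, 0, 0, 0, 0, 0, 0, 0, 0, 0]
}}

```text
time: 34.22
eef_pos: [0.4817, -0.3224, 0.0939]
orientation: [0.094, 0.996, 0.002, -0.005]
wrist_force: [-1.0, 0.6, -1.4]
width: 0.0135
gripper_force: 45.0
```

Call:
{"fn": "jog_arm", "kwargs": {
  "rows": [0, 0, 0, 0, 0, 0, 0, 0, 0, 0, 0, 0, 0, 0, 0, 0, 0, 0, 0, 0, 0, 0, 0, 0, 0, 0, 0, 0, 0, 0, 0, 0, 0, 0, 0]
}}

```text
time: 34.63
eef_pos: [0.4866, -0.3253, 0.1012]
orientation: [0.094, 0.996, -0.001, 0.001]
wrist_force: [-1.1, -0.4, -0.6]
width: 0.0135
gripper_force: 45.0
```

Run:
```python
from m import *
rep();S=jig(-.016,.001)
plan([(*S,.078,169.2,5,0)],2)
# recheck jig from the tube line (z=.044) & the scene pins of station 1 and 3
c=shot('top');I=c['color']
for x in (-.07,-.05,-.045):
    u,v=proj(c,np.r_[jig(x),.046]);
for l in [(-.062,-.027),(-.062,.027),(.062,-.027),(.062,.027)]:
    for n in('top','scene'):
        c=shot(n) if n=='scene' else c
        u,v=proj(c,np.r_[jig(*l),.058]);uu,vv,w=cen(c['color'],u,v,2,brass)
        print(n,l,round(u-uu,2),round(v-vv,2),w)
    c=shot('top')
```

```text
t34.6 [ 0.4866 -0.3253  0.1012] yaw 169.17 w 0.0135 jig [-0.0173  0.0015] Fjig [1.  0.6] Fz -0.6 gf 44.95536211878061
t34.6 [ 0.4866 -0.3253  0.1012] yaw 169.2 tilt [ 0.002  -0.0015 -1.    ] w 0.01354890119667832 F [-1.1 -0.4 -0.6]
--
0.03,0.01,0.46,0,0,0,0,
0.02,0.01,0.47,0,0,0,0,
0.03,0.01,0.46,0,0,0,0,
0.02,0.01,0.47,0,0,0,0,
0.03,0.01,0.46,0,0,0,0,
end [ 0.4854 -0.3246  0.078 ] yaw 169.2 rows 5
top (-0.062, -0.027) 0.03 0.08 186.0
scene (-0.062, -0.027) -0.87 0.75 120.0
top (-0.062, 0.027) nan nan 0.0
scene (-0.062, 0.027) nan nan 0.0
top (0.062, -0.027) 0.08 0.1 61.0
scene (0.062, -0.027) -1.19 1.05 220.0
top (0.062, 0.027) 0.06 -0.01 278.0
scene (0.062, 0.027) -0.01 0.28 52.0m.py:7: RuntimeWarning: invalid value encountered in scalar divide
  return u0+(w*xx).sum()/w.sum(),v0+(w*yy).sum()/w.sum(),w.sum()
```

Call:
{"fn": "jog_arm", "kwargs": {
  "rows": [0, 0, 0.5, 0, 0, 0, 0, 0, 0, 0.5, 0, 0, 0, 0, 0, 0, 0.5, 0, 0, 0, 0, 0, 0, 0.5, 0, 0, 0, 0, 0, 0, 0, 0, 0, 0, 0]
}}

```text
time: 35.5
eef_pos: [0.485, -0.3243, 0.0782]
orientation: [0.094, 0.996, 0.0, -0.001]
wrist_force: [-1.3, -0.2, -1.1]
width: 0.0136
gripper_force: 45.0
```

Call:
{"fn": "jog_arm", "kwargs": {
  "rows": [0, 0, 0, 0, 0, 0, 0, 0, 0, 0, 0, 0, 0, 0, 0, 0, 0, 0, 0, 0, 0, 0, 0, 0, 0, 0, 0, 0, 0, 0, 0, 0, 0, 0, 0]
}}

```text
time: 35.92
eef_pos: [0.4859, -0.3249, 0.08]
orientation: [0.094, 0.996, -0.0, 0.0]
wrist_force: [0.2, 0.5, -0.6]
width: 0.0137
gripper_force: 45.0
```

Run:
```python
from h import *
rep();S=jig(-.016,.001)
plan([(*S,.070,169.2,5,0)],2)
```

```text
t35.9 [ 0.4859 -0.3249  0.08  ] yaw 169.17 w 0.0137 jig [-0.0166  0.0012] Fjig [-0.1 -0.5] Fz -0.6 gf 44.955221358686686
t35.9 [ 0.4859 -0.3249  0.08  ] yaw 169.2 tilt [ 4.e-04 -3.e-04 -1.e+00] w 0.01372030754852967 F [ 0.2  0.5 -0.6]
--
0.01,0,0.2,0,0,0,0,
0.01,0.01,0.2,0,0,0,0,
0.01,0,0.2,0,0,0,0,
0.01,0.01,0.2,0,0,0,0,
0.02,0,0.2,0,0,0,0,
end [ 0.4854 -0.3246  0.07  ] yaw 169.2 rows 5
```

Call:
{"fn": "jog_arm", "kwargs": {
  "rows": [0.05, 0, 0.2, 0, 0, 0, 0, 0, 0, 0.2, 0, 0, 0, 0, 0, 0, 0.2, 0, 0, 0, 0, 0, 0, 0.2, 0, 0, 0, 0, 0, 0, 0.2, 0, 0, 0, 0]
}}

```text
time: 36.33
eef_pos: [0.4853, -0.3246, 0.0694]
orientation: [0.094, 0.996, 0.0, -0.0]
wrist_force: [-0.3, 1.5, -0.8]
width: 0.0134
gripper_force: 45.0
```

Call:
{"fn": "jog_arm", "kwargs": {
  "rows": [0, 0, 0, 0, 0, 0, 0, 0, 0, 0, 0, 0, 0, 0, 0, 0, 0, 0, 0, 0, 0, 0, 0, 0.2, 0, 0, 0, 0, 0, 0, 0.1, 0, 0, 0, 0]
}}

```text
time: 36.75
eef_pos: [0.4851, -0.3245, 0.0666]
orientation: [0.094, 0.996, 0.0, -0.0]
wrist_force: [-1.5, 1.3, -0.5]
width: 0.0137
gripper_force: 45.0
```

Run:
```python
from h import *
rep()
```

```text
t36.8 [ 0.4851 -0.3245  0.0666] yaw 169.18 w 0.0137 jig [-0.0157  0.001 ] Fjig [ 1.7 -1. ] Fz -0.5 gf 44.96003296226263
```

Call:
{"fn": "jog_arm", "kwargs": {
  "rows": [0, 0, 0.1, 0, 0, 0, 0, 0, 0, 0.1, 0, 0, 0, 0, 0, 0, 0.1, 0, 0, 0, 0, 0, 0, 0.1, 0, 0, 0, 0, 0, 0, 0, 0, 0, 0, 0]
}}

```text
time: 37.17
eef_pos: [0.4851, -0.3246, 0.064]
orientation: [0.094, 0.996, -0.0, -0.0]
wrist_force: [-7.4, 4.0, 15.2]
width: 0.0136
gripper_force: 45.0
```

Run:
```python
from h import *
rep()
```

```text
t37.2 [ 0.4851 -0.3246  0.064 ] yaw 169.17 w 0.0136 jig [-0.0157  0.001 ] Fjig [ 8.  -2.6] Fz 15.2 gf 44.96381347998977
```

Guide seated: TCP is at the expected 64 mm and Fz has risen. Release, rise, and check guide 1 by numbers.

Call:
{"fn": "jog_arm", "kwargs": {
  "rows": [0, 0, -0.1, 0, 0, 0, 0, 0, 0, 0, 0, 0, 0, 0.35, 0, 0, 0, 0, 0, 0, 0.35, 0, 0, 0, 0, 0, 0, 0.35, 0, 0, 0, 0, 0, 0, 0.35]
}}

```text
time: 37.58
eef_pos: [0.4857, -0.3249, 0.0637]
orientation: [0.094, 0.996, -0.0, 0.0]
wrist_force: [-0.6, 0.2, -0.3]
width: 0.0309
gripper_force: 0.0
```

Call:
{"fn": "jog_arm", "kwargs": {
  "rows": [0, 0, -1, 0, 0, 0, 0.35, 0, 0, -3, 0, 0, 0, 0.35, 0, 0, -4, 0, 0, 0, 0.35, 0, 0, -4, 0, 0, 0, 0.4, 0, 0, -4, 0, 0, 0, 0.5]
}}

```text
time: 38.0
eef_pos: [0.4851, -0.3244, 0.2261]
orientation: [0.094, 0.996, 0.0, 0.0]
wrist_force: [0.8, -0.3, -0.6]
width: 0.0397
gripper_force: 0.0
```

Call:
{"fn": "jog_arm", "kwargs": {
  "rows": [0, 0, -2, 0, 0, 0, 0.5, 0, 0, 0, 0, 0, 0, 0.5, 0, 0, 0, 0, 0, 0, 0.5, 0, 0, 0, 0, 0, 0, 0.5, 0, 0, 0, 0, 0, 0, 0.5]
}}

```text
time: 38.42
eef_pos: [0.4844, -0.3242, 0.2423]
orientation: [0.094, 0.996, 0.001, -0.001]
wrist_force: [-0.2, 0.1, 0.5]
width: 0.044
gripper_force: 0.0
```

Run:
```python
from gd import *
rep();c=guides()
for (u,v),z in {(199.5,296.1):.006,(204.3,312):.006}.items():
    print('hole',(a:=cen(c['color'],u,v,1,lambda p:p.min(-1)-70)),onz(c,a[0],a[1],z)[:2])
print('blk',cen(c['color'],199.75,303.66,4,brass))
G=(.333,.366)
plan([(.465,-.01,.25,185,9,.5),(*G,.25,200,11,.5),(*G,.06,200,5,.5)])
```

```text
t38.4 [ 0.4844 -0.3242  0.2423] yaw 169.18 w 0.0440 jig [-0.0149  0.0008] Fjig [ 0.2 -0. ] Fz 0.5 gf 0.0
block [186.1 266.6] 18 [0.4473 0.4154] plate c [0.4454 0.4115] L 0.009 W 0.002 ang 137.0 4
block [192.3 275.9] 60 [0.4185 0.3947] plate c [0.3795 0.3783] L 0.022 W 0.010 ang 122.2 13
block [202.7 296.6] 10 [0.3547 0.3592] plate c [0.3645 0.372 ] L 0.044 W 0.025 ang 28.9 40
block [198.9 298.8] 8 [0.3479 0.3707] plate c [0.3645 0.372 ] L 0.044 W 0.025 ang 28.9 40
hole (np.float64(200.1574394463668), np.float64(296.38581314878894), np.float64(578.0)) [0.3571 0.3731]
hole (np.float64(204.00099206349208), np.float64(312.05257936507934), np.float64(1008.0)) [0.3083 0.3588]
blk (np.float64(199.57837837837837), np.float64(300.0), np.float64(185.0))
t38.5 [ 0.4845 -0.3242  0.2422] yaw 169.2 tilt [-0.0024  0.0016 -1.    ] w 0.04363456552320327 F [-0.6  0.5  0.6]
--
0.9,3.4,-0.1,0,0,-1.8,0.5,
0.8,3.4,-0.1,0,0,-1.8,0.5,
0.6,3.4,-0.1,0,0,-1.7,0.5,
0.5,3.5,-0.1,0,0,-1.8,0.5,
0.4,3.5,-0.1,0,0,-1.7,0.5,
--
0.4,3.5,-0.1,0,0,-1.8,0.5,
0.2,3.5,-0.1,0,0,-1.7,0.5,
0.1,3.5,0,0,0,-1.8,0.5,
0.1,3.4,-0.1,0,0,-1.7,0.5,
0.9,3.5,0,0,0,-1.4,0.5,
--
0.8,3.5,0,0,0,-1.4,0.5,
0.7,3.6,0,0,0,-1.4,0.5,
0.6,3.6,0,0,0,-1.4,0.5,
0.6,3.6,0,0,0,-1.3,0.5,
0.5,3.6,0,0,0,-1.4,0.5,
--
0.4,3.6,0,0,0,-1.3,0.5,
0.3,3.6,0,0,0,-1.4,0.5,
0.2,3.6,0,0,0,-1.3,0.5,
0.1,3.6,0,0,0,-1.4,0.5,
0.1,3.6,0,0,0,-1.3,0.5,
--
0,0,3.8,0,0,0,0.5,
0,0,3.8,0,0,0,0.5,
0,0,3.8,0,0,0,0.5,
0,0,3.8,0,0,0,0.5,
0,0,3.8,0,0,0,0.5,
end [0.3327 0.3656 0.0602] yaw 200.0 rows 25
```

Guide 1 has been knocked: its block is now near px (201,298), it was at (200,304). I'll re-measure it.

```bash
cat > g1.py <<'E'
from m import *
def g1(cx=201,cy=298,show=1):
    c=shot('top');I=c['color'].astype(int);w=I[cy-17:cy+18,cx-15:cx+16]
    br=(w[...,0]-w[...,2])>55;dk=(w.max(-1)<115)&~br
    if show:
        for r in range(35):print(cy-17+r,''.join('B' if br[r,k] else '#' if dk[r,k] else '.' if w[r,k].max()<160 else ' ' for k in range(31)))
    return c
E
python3 -c "
from g1 import *
g1()"
```

```text
281        BBBBB#BB BBBBBBB        
282       BBBBBBB.BBBBBBB          
283         BB###.B BBBB           
284         B##.BB BBB             
285         BBBB BB                
286          B BBBB#               
287          BBB ####              
288            ######.             
289          ####  ##.             
290         ####.  ###.            
291          ###.  ####            
292          .###..####.           
293           ##########           
294           ######.###.          
295            ###BBBB##.          
296            #BB BBB###.         
297            BBB  BBB##.         
298             BB  BBB###         
299             BBBBBB####.        
300              BBB#######.       
301              ###########       
302               ##########.      
303                ##########      
304                ##########.     
305                .###.  .##.     
306                 ###.  .###     
307                 #### .###.     
308                  .#####.       
309                  .###.         
310                   #.           
311                                
312                                
313                                
314                                
315
```

Run:
```python
from g1 import *
c=g1(show=0);h=[]
for u,v in [(199.5,290.3),(206.5,305.9)]:
    a=cen(c['color'],u,v,2,lambda p:p.min(-1)-75);h.append(onz(c,a[0],a[1],.006)[:2]);print(a,h[-1])
a,b=h;d=a-b;G=(a+b)/2+[-.0004,-.0005];A=np.degrees(np.arctan2(d[1],d[0]));print(G,np.linalg.norm(d),A)
t=cen(c['color'],201.8,297,5,lambda p:(p[...,0]-p[...,2])-60);print('blk',onz(c,t[0],t[1],.034)[:2])
Y=180+A
plan([(.465,-.01,.25,185,9,.5),(*G,.25,Y,11,.5),(*G,.06,Y,5,.5)])
```

```text
(np.float64(199.56940222897668), np.float64(290.34245187436676), np.float64(987.0)) [0.3761 0.3759]
(np.float64(206.37568455640744), np.float64(305.93756845564076), np.float64(913.0)) [0.3275 0.3522]
[0.3514 0.3635] 0.05405442068254652 25.9809239245545
blk [0.352  0.3641]
t38.6 [ 0.4848 -0.3243  0.2425] yaw 169.2 tilt [-0.0018  0.0013 -1.    ] w 0.04416480011098719 F [0.4 0.4 0. ]
--
0.9,3.4,-0.1,0,0,-1.8,0.5,
0.8,3.4,-0.1,0,0,-1.8,0.5,
0.6,3.4,-0.1,0,0,-1.7,0.5,
0.6,3.5,-0.1,0,0,-1.8,0.5,
0.4,3.5,-0.1,0,0,-1.7,0.5,
--
0.3,3.5,-0.1,0,0,-1.8,0.5,
0.2,3.5,-0.1,0,0,-1.7,0.5,
0.2,3.5,0,0,0,-1.8,0.5,
0,3.4,-0.1,0,0,-1.7,0.5,
0.7,3.5,0,0,0,-1.9,0.5,
--
0.6,3.5,0,0,0,-1.9,0.5,
0.5,3.5,0,0,0,-1.9,0.5,
0.4,3.5,0,0,0,-1.9,0.5,
0.3,3.5,0,0,0,-1.9,0.5,
0.2,3.6,0,0,0,-1.9,0.5,
--
0,3.6,0,0,0,-1.9,0.5,
-0.1,3.5,0,0,0,-1.9,0.5,
-0.2,3.6,0,0,0,-1.9,0.5,
-0.3,3.5,0,0,0,-1.9,0.5,
-0.4,3.5,0,0,0,-2,0.5,
--
0,0,3.8,0,0,0,0.5,
0,0,3.8,0,0,0,0.5,
0,0,3.8,0,0,0,0.5,
0,0,3.8,0,0,0,0.5,
0,0,3.8,0,0,0,0.5,
end [0.3512 0.363  0.0605] yaw 206.0 rows 25
```

Call:
{"fn": "jog_arm", "kwargs": {
  "rows": [0.9, 3.4, -0.1, 0, 0, -1.8, 0.5, 0.8, 3.4, -0.1, 0, 0, -1.8, 0.5, 0.6, 3.4, -0.1, 0, 0, -1.7, 0.5, 0.6, 3.5, -0.1, 0, 0, -1.8, 0.5, 0.4, 3.5, -0.1, 0, 0, -1.7, 0.5]
}}

```text
time: 38.98
eef_pos: [0.4736, -0.148, 0.2482]
orientation: [0.017, 1.0, 0.0, -0.001]
wrist_force: [1.4, 0.8, 0.9]
width: 0.0442
gripper_force: 0.0
```

Call:
{"fn": "jog_arm", "kwargs": {
  "rows": [0.3, 3.5, -0.1, 0, 0, -1.8, 0.5, 0.2, 3.5, -0.1, 0, 0, -1.7, 0.5, 0.2, 3.5, 0, 0, 0, -1.8, 0.5, 0, 3.4, -0.1, 0, 0, -1.7, 0.5, 0.7, 3.5, 0, 0, 0, -1.9, 0.5]
}}

```text
time: 39.4
eef_pos: [0.4562, 0.0253, 0.2516]
orientation: [-0.061, 0.998, 0.0, 0.0]
wrist_force: [0.8, 0.2, -0.5]
width: 0.0441
gripper_force: 0.0
```

Call:
{"fn": "jog_arm", "kwargs": {
  "rows": [0.6, 3.5, 0, 0, 0, -1.9, 0.5, 0.5, 3.5, 0, 0, 0, -1.9, 0.5, 0.4, 3.5, 0, 0, 0, -1.9, 0.5, 0.3, 3.5, 0, 0, 0, -1.9, 0.5, 0.2, 3.6, 0, 0, 0, -1.9, 0.5]
}}

```text
time: 39.82
eef_pos: [0.4026, 0.1941, 0.2514]
orientation: [-0.143, 0.99, -0.0, -0.0]
wrist_force: [0.9, 0.1, 0.2]
width: 0.0439
gripper_force: 0.0
```

Call:
{"fn": "jog_arm", "kwargs": {
  "rows": [0, 3.6, 0, 0, 0, -1.9, 0.5, -0.1, 3.5, 0, 0, 0, -1.9, 0.5, -0.2, 3.6, 0, 0, 0, -1.9, 0.5, -0.3, 3.5, 0, 0, 0, -1.9, 0.5, -0.4, 3.5, 0, 0, 0, -2, 0.5]
}}

```text
time: 40.23
eef_pos: [0.351, 0.364, 0.2512]
orientation: [-0.225, 0.974, -0.0, -0.0]
wrist_force: [0.4, 0.2, -0.9]
width: 0.0442
gripper_force: 0.0
```

Call:
{"fn": "jog_arm", "kwargs": {
  "rows": [0, 0, 3.8, 0, 0, 0, 0.5, 0, 0, 3.8, 0, 0, 0, 0.5, 0, 0, 3.8, 0, 0, 0, 0.5, 0, 0, 3.8, 0, 0, 0, 0.5, 0, 0, 3, 0, 0, 0, 0.5]
}}

```text
time: 40.65
eef_pos: [0.3507, 0.3616, 0.0666]
orientation: [-0.225, 0.974, -0.001, -0.001]
wrist_force: [-0.7, 0.4, 0.2]
width: 0.0438
gripper_force: 0.0
```

Call:
{"fn": "jog_arm", "kwargs": {
  "rows": [0, 0, 0.8, 0, 0, 0, 0.5, 0, 0, 0, 0, 0, 0, 0.5, 0, 0, 0, 0, 0, 0, 0.5, 0, 0, 0, 0, 0, 0, 0.5, 0, 0, 0, 0, 0, 0, 0.5]
}}

```text
time: 41.07
eef_pos: [0.3529, 0.3637, 0.0635]
orientation: [-0.225, 0.974, 0.001, 0.001]
wrist_force: [0.6, 0.0, 0.3]
width: 0.044
gripper_force: 0.0
```

Run:
```python
from g1 import *
g1()
plan([(.3514,.3635,.012,206,5,.5)])
```

```text
281 ###############################
282 ###############################
283 ###############################
284 ###############################
285 ###############################
286 ###############################
287 ###############################
288 ###############################
289 ###############################
290 ###############################
291 ###############################
292 ###############################
293 ###############################
294 ###############################
295 ###############################
296 ###############################
297 ###############################
298 ###############################
299 ###############################
300 ###############################
301 ###############################
302 ###############################
303 ###############################
304 ###############################
305 ###############################
306 ###############################
307 ###############################
308 ###############################
309 ####.##########################
310 ##..........###################
311 .................##############
312 .....................#.########
313 .............................##
314 ...............................
315 ...............................
t41.1 [0.3528 0.3635 0.0633] yaw -154.0 tilt [ 0.0022  0.002  -1.    ] w 0.043990511984515326 F [0.4 0.2 0.2]
--
0,0,1,0,0,0,0.5,
0,0,1,0,0,0,0.5,
0,0,1,0,0,0,0.5,
0.1,0,1.1,0,0,0,0.5,
0,0.1,1,0,0,0,0.5,
end [0.3514 0.364  0.0123] yaw -154.0 rows 5
```

Call:
{"fn": "jog_arm", "kwargs": {
  "rows": [0, 0, 1, 0, 0, 0, 0.5, 0, 0, 1, 0, 0, 0, 0.5, 0, 0, 1, 0, 0, 0, 0.5, 0.1, 0, 1.1, 0, 0, 0, 0.5, 0, 0, 0.9, 0, 0, 0, 0.5],
  "newtons": 12
}}

```text
time: 41.53
eef_pos: [0.3503, 0.3617, 0.0101]
orientation: [-0.225, 0.974, -0.0, -0.001]
wrist_force: [-0.3, 0.3, -0.4]
width: 0.0442
gripper_force: 0.0
```

Call:
{"fn": "jog_arm", "kwargs": {
  "rows": [0, 0, 0, 0, 0, 0, 0.3, 0, 0, 0, 0, 0, 0, 0.1, 0, 0, 0, 0, 0, 0, 0, 0, 0, 0, 0, 0, 0, 0, 0, 0, 0, 0, 0, 0, 0]
}}

```text
time: 41.95
eef_pos: [0.351, 0.3624, 0.012]
orientation: [-0.225, 0.974, 0.0, 0.0]
wrist_force: [-0.3, -0.1, -1.1]
width: 0.0196
gripper_force: 11.9
```

Call:
{"fn": "jog_arm", "kwargs": {
  "rows": [0, 0, 0, 0, 0, 0, 0, 0, 0, 0, 0, 0, 0, 0, 0, 0, 0, 0, 0, 0, 0, 0, 0, 0, 0, 0, 0, 0, 0, 0, 0, 0, 0, 0, 0]
}}

```text
time: 42.37
eef_pos: [0.351, 0.3624, 0.012]
orientation: [-0.225, 0.974, 0.0, 0.0]
wrist_force: [-0.3, -0.2, 3.6]
width: 0.02
gripper_force: 11.9
```

```bash
python3 -c "
from h import *
rep()"
```

```text
t42.4 [0.351  0.3624 0.012 ] yaw -154.02 w 0.0200 jig [ 0.2445 -0.6487] Fjig [0.3 0.2] Fz 3.6 gf 11.872837606351823
```

Call:
{"fn": "jog_arm", "kwargs": {
  "rows": [0, 0, 0, 0, 0, 0, 0.5, 0, 0, 0, 0, 0, 0, 0.5, 0, 0, 0, 0, 0, 0, 0.5, 0, 0, -2, 0, 0, 0, 0.5, 0, 0, -2, 0, 0, 0, 0.5]
}}

```text
time: 42.78
eef_pos: [0.3501, 0.3614, 0.0513]
orientation: [-0.225, 0.974, -0.001, -0.001]
wrist_force: [1.0, 0.7, 0.3]
width: 0.0443
gripper_force: 0.0
```

Call:
{"fn": "jog_arm", "kwargs": {
  "rows": [0, 0, 0, 0, 0, 6, 0.5, 0, 0, 0, 0, 0, 6, 0.5, 0, 0, 0, 0, 0, 6, 0.5, 0, 0, 0, 0, 0, 6, 0.5, 0, 0, 0, 0, 0, 6, 0.5]
}}

```text
time: 43.2
eef_pos: [0.351, 0.3621, 0.0517]
orientation: [0.038, 0.999, -0.0, -0.0]
wrist_force: [-0.6, -0.2, -0.3]
width: 0.0441
gripper_force: 0.0
```

Call:
{"fn": "jog_arm", "kwargs": {
  "rows": [0, 0, 0, 0, 0, 6, 0.5, 0, 0, 0, 0, 0, 6, 0.5, 0, 0, 0, 0, 0, 6, 0.5, 0, 0, 0, 0, 0, 6, 0.5, 0, 0, 0, 0, 0, 6, 0.5]
}}

```text
time: 43.62
eef_pos: [0.3509, 0.3622, 0.0516]
orientation: [0.295, 0.955, -0.0, -0.0]
wrist_force: [0.2, 1.0, 0.1]
width: 0.0437
gripper_force: 0.0
```

Call:
{"fn": "jog_arm", "kwargs": {
  "rows": [0, 0, 0, 0, 0, 6, 0.5, 0, 0, 0, 0, 0, 6, 0.5, 0, 0, 0, 0, 0, 6, 0.5, 0, 0, 0, 0, 0, 6, 0.5, 0, 0, 0, 0, 0, 6, 0.5]
}}

```text
time: 44.03
eef_pos: [0.3508, 0.3622, 0.0516]
orientation: [0.532, 0.847, -0.0, -0.0]
wrist_force: [0.0, -0.0, -0.7]
width: 0.0441
gripper_force: 0.0
```

Call:
{"fn": "jog_arm", "kwargs": {
  "rows": [0, 0, 0.8, 0, 0, 0, 0.5, 0, 0, 0.8, 0, 0, 0, 0.5, 0, 0, 0.8, 0, 0, 0, 0.5, 0, 0, 0.8, 0, 0, 0, 0.5, 0, 0, 0.8, 0, 0, 0, 0.5]
}}

```text
time: 44.45
eef_pos: [0.3506, 0.3619, 0.0104]
orientation: [0.53, 0.848, -0.0, -0.0]
wrist_force: [0.5, 0.2, -0.3]
width: 0.0442
gripper_force: 0.0
```

Call:
{"fn": "jog_arm", "kwargs": {
  "rows": [0, 0, 0, 0, 0, 0, 0.4, 0, 0, 0, 0, 0, 0, 0.2, 0, 0, 0, 0, 0, 0, 0, 0, 0, 0, 0, 0, 0, 0, 0, 0, 0, 0, 0, 0, 0]
}}

```text
time: 44.87
eef_pos: [0.3512, 0.3625, 0.0121]
orientation: [0.53, 0.848, 0.0, 0.0]
wrist_force: [0.8, 0.3, 0.4]
width: 0.0139
gripper_force: 12.0
```

Call:
{"fn": "jog_arm", "kwargs": {
  "rows": [0, 0, 0, 0, 0, 0, 0, 0, 0, 0, 0, 0, 0, 0, 0, 0, 0, 0, 0, 0, 0, 0, 0, 0, 0, 0, 0, 0, 0, 0, 0, 0, 0, 0, 0],
  "newtons": 45
}}

```text
time: 45.28
eef_pos: [0.3512, 0.3625, 0.0121]
orientation: [0.53, 0.848, 0.0, 0.0]
wrist_force: [0.2, -0.4, 5.4]
width: 0.0131
gripper_force: 45.0
```

Call:
{"fn": "jog_arm", "kwargs": {
  "rows": [0, 0, -0.5, 0, 0, 0, 0, 0, 0, -1, 0, 0, 0, 0, 0, 0, 0, 0, 0, 0, 0, 0, 0, 0, 0, 0, 0, 0, 0, 0, 0, 0, 0, 0, 0]
}}

```text
time: 45.7
eef_pos: [0.3509, 0.3622, 0.0268]
orientation: [0.53, 0.848, 0.0, -0.0]
wrist_force: [0.5, -0.3, -1.4]
width: 0.0132
gripper_force: 45.0
```

Run:
```python
from h import *
rep();s,p,y,M=pose();S=jig(.0625,.001)
plan([(p[0],p[1],.25,y,6,0),(.46,.0,.25,140,11,0),(*S,.25,169.2,9,0),(*S,.10,169.2,5,0),(*S,.1,169.2,4,0)])
```

```text
t45.7 [0.3509 0.3622 0.0268] yaw 115.98 w 0.0132 jig [ 0.2446 -0.6485] Fjig [-0.6  0.2] Fz -1.4 gf 44.99165302142501
t45.7 [0.3509 0.3622 0.0268] yaw 116.0 tilt [ 0.e+00  1.e-04 -1.e+00] w 0.013242365829702781 F [ 0.5 -0.3 -1.4]
--
0,0,-3.7,0,0,0,0,
0,0,-3.7,0,0,0,0,
0,0,-3.7,0,0,0,0,
0,0,-3.7,0,0,0,0,
0,0,-3.8,0,0,0,0,
--
0,0,-3.7,0,0,0,0,
-3.4,-0.6,0,0,0,-2.2,0,
-3.4,-0.7,0,0,0,-2.2,0,
-3.3,-0.8,0,0,0,-2.2,0,
-3.3,-0.9,0,0,0,-2.2,0,
--
-3.3,-1.1,0,0,0,-2.2,0,
-3.2,-1.2,0,0,0,-2.2,0,
-3.2,-1.3,0,0,0,-2.2,0,
-3.1,-1.4,0,0,0,-2.2,0,
-3.1,-1.5,0,0,0,-2.1,0,
--
-3,-1.7,0,0,0,-2.2,0,
-3,-1.8,0,0,0,-2.1,0,
-1.8,-3,0,0,0,-3.2,0,
-1.6,-3.1,0,0,0,-3.3,0,
-1.4,-3.2,0,0,0,-3.2,0,
--
-1.2,-3.3,0,0,0,-3.3,0,
-1.1,-3.3,0,0,0,-3.2,0,
-0.9,-3.4,0,0,0,-3.3,0,
-0.7,-3.4,0,0,0,-3.2,0,
-0.4,-3.4,0,0,0,-3.3,0,
--
-0.3,-3.5,0,0,0,-3.2,0,
0,0,3,0,0,0,0,
0,0,3,0,0,0,0,
0,0,3,0,0,0,0,
0,0,3,0,0,0,0,
--
0,0,3,0,0,0,0,
0,0,0,0,0,0,0,
0,0,0,0,0,0,0,
0,0,0,0,0,0,0,
0,0,0,0,0,0,0,
end [ 0.4085 -0.3102  0.0998] yaw 169.2 rows 35
```

Call:
{"fn": "jog_arm", "kwargs": {
  "rows": [0, 0, -3.7, 0, 0, 0, 0, 0, 0, -3.7, 0, 0, 0, 0, 0, 0, -3.7, 0, 0, 0, 0, 0, 0, -3.7, 0, 0, 0, 0, 0, 0, -3.8, 0, 0, 0, 0]
}}

```text
time: 46.12
eef_pos: [0.3503, 0.3616, 0.214]
orientation: [0.53, 0.848, -0.001, -0.0]
wrist_force: [0.7, 0.8, -2.1]
width: 0.0138
gripper_force: 45.0
```

Call:
{"fn": "jog_arm", "kwargs": {
  "rows": [0, 0, -3.7, 0, 0, 0, 0, -3.4, -0.6, 0, 0, 0, -2.2, 0, -3.4, -0.7, 0, 0, 0, -2.2, 0, -3.3, -0.8, 0, 0, 0, -2.2, 0, -3.3, -0.9, 0, 0, 0, -2.2, 0]
}}

```text
time: 46.53
eef_pos: [0.3901, 0.2289, 0.2496]
orientation: [0.462, 0.887, -0.0, -0.0]
wrist_force: [1.0, 0.1, -1.3]
width: 0.0139
gripper_force: 45.0
```

Call:
{"fn": "jog_arm", "kwargs": {
  "rows": [-3.3, -1.1, 0, 0, 0, -2.2, 0, -3.2, -1.2, 0, 0, 0, -2.2, 0, -3.2, -1.3, 0, 0, 0, -2.2, 0, -3.1, -1.4, 0, 0, 0, -2.2, 0, -3.1, -1.5, 0, 0, 0, -2.1, 0]
}}

```text
time: 46.95
eef_pos: [0.44, 0.0644, 0.2495]
orientation: [0.376, 0.927, -0.0, -0.0]
wrist_force: [0.3, 0.3, -1.3]
width: 0.0138
gripper_force: 45.0
```

Call:
{"fn": "jog_arm", "kwargs": {
  "rows": [-3, -1.7, 0, 0, 0, -2.2, 0, -3, -1.8, 0, 0, 0, -2.1, 0, -1.8, -3, 0, 0, 0, -3.2, 0, -1.6, -3.1, 0, 0, 0, -3.3, 0, -1.4, -3.2, 0, 0, 0, -3.2, 0]
}}

```text
time: 47.37
eef_pos: [0.442, -0.1054, 0.2493]
orientation: [0.26, 0.966, -0.0, -0.0]
wrist_force: [0.9, -0.6, -1.0]
width: 0.0136
gripper_force: 45.0
```

Call:
{"fn": "jog_arm", "kwargs": {
  "rows": [-1.2, -3.3, 0, 0, 0, -3.3, 0, -1.1, -3.3, 0, 0, 0, -3.2, 0, -0.9, -3.4, 0, 0, 0, -3.3, 0, -0.7, -3.4, 0, 0, 0, -3.2, 0, -0.4, -3.4, 0, 0, 0, -3.3, 0]
}}

```text
time: 47.78
eef_pos: [0.4133, -0.277, 0.2494]
orientation: [0.121, 0.993, 0.0, -0.0]
wrist_force: [0.9, 0.2, -1.7]
width: 0.0136
gripper_force: 45.0
```

Call:
{"fn": "jog_arm", "kwargs": {
  "rows": [-0.3, -3.5, 0, 0, 0, -3.2, 0, 0, 0, 3, 0, 0, 0, 0, 0, 0, 3, 0, 0, 0, 0, 0, 0, 3, 0, 0, 0, 0, 0, 0, 3, 0, 0, 0, 0]
}}

```text
time: 48.2
eef_pos: [0.4082, -0.3101, 0.1282]
orientation: [0.095, 0.996, 0.0, -0.0]
wrist_force: [1.3, -0.1, -0.9]
width: 0.0134
gripper_force: 45.0
```

Call:
{"fn": "jog_arm", "kwargs": {
  "rows": [0, 0, 3, 0, 0, 0, 0, 0, 0, 1, 0, 0, 0, 0, 0, 0, 0.5, 0, 0, 0, 0, 0, 0, 0, 0, 0, 0, 0, 0, 0, 0, 0, 0, 0, 0]
}}

```text
time: 48.62
eef_pos: [0.4094, -0.3107, 0.0858]
orientation: [0.094, 0.996, -0.0, 0.001]
wrist_force: [-1.0, 0.2, -1.9]
width: 0.0137
gripper_force: 45.0
```

Call:
{"fn": "jog_arm", "kwargs": {
  "rows": [0, 0, 0, 0, 0, 0, 0, 0, 0, 0, 0, 0, 0, 0, 0, 0, 0, 0, 0, 0, 0, 0, 0, 0, 0, 0, 0, 0, 0, 0, 0, 0, 0, 0, 0]
}}

```text
time: 49.03
eef_pos: [0.4088, -0.3103, 0.0851]
orientation: [0.094, 0.996, -0.0, 0.0]
wrist_force: [-0.2, -0.6, -1.0]
width: 0.0132
gripper_force: 45.0
```

Run:
```python
from h import *
rep();S=jig(.0625,.001)
plan([(*S,.0665,169.2,10,0)],2)
```

```text
t49.0 [ 0.4088 -0.3103  0.0851] yaw 169.18 w 0.0132 jig [0.062  0.0013] Fjig [0.  0.7] Fz -1.0 gf 44.99166587367654
t49.0 [ 0.4088 -0.3103  0.0851] yaw 169.2 tilt [ 6.e-04 -4.e-04 -1.e+00] w 0.0132293552738693 F [-0.2 -0.6 -1. ]
--
0.01,0,0.19,0,0,0,0,
0,0,0.19,0,0,0,0,
0.01,0,0.19,0,0,0,0,
0,0,0.18,0,0,0,0,
0.01,0,0.19,0,0,0,0,
--
0,0.01,0.18,0,0,0,0,
0.01,0,0.19,0,0,0,0,
0,0.01,0.18,0,0,0,0,
0.01,0,0.19,0,0,0,0,
0,0.01,0.18,0,0,0,0,
end [ 0.4084 -0.3099  0.0665] yaw 169.2 rows 10
```

Call:
{"fn": "jog_arm", "kwargs": {
  "rows": [0.05, 0, 0.2, 0, 0, 0, 0, 0, 0, 0.2, 0, 0, 0, 0, 0, 0, 0.2, 0, 0, 0, 0, 0, 0, 0.2, 0, 0, 0, 0, 0, 0, 0.2, 0, 0, 0, 0]
}}

```text
time: 49.45
eef_pos: [0.408, -0.31, 0.0744]
orientation: [0.094, 0.996, 0.0, -0.0]
wrist_force: [-0.2, -0.1, -0.5]
width: 0.0135
gripper_force: 45.0
```

Call:
{"fn": "jog_arm", "kwargs": {
  "rows": [0, 0, 0.2, 0, 0, 0, 0, 0, 0, 0.2, 0, 0, 0, 0, 0, 0, 0.2, 0, 0, 0, 0, 0, 0, 0.1, 0, 0, 0, 0, 0, 0, 0.1, 0, 0, 0, 0]
}}

```text
time: 49.87
eef_pos: [0.4081, -0.3101, 0.0665]
orientation: [0.094, 0.996, 0.0, -0.0]
wrist_force: [0.6, 0.1, -1.0]
width: 0.0137
gripper_force: 45.0
```

```bash
python3 -c "
from h import *
rep()"
```

```text
t49.9 [ 0.4081 -0.3101  0.0665] yaw 169.18 w 0.0137 jig [0.0627 0.0012] Fjig [-0.6 -0.2] Fz -1.0 gf 44.99160759150982
```

Call:
{"fn": "jog_arm", "kwargs": {
  "rows": [0, 0, 0.1, 0, 0, 0, 0, 0, 0, 0.1, 0, 0, 0, 0, 0, 0, 0.1, 0, 0, 0, 0, 0, 0, 0, 0, 0, 0, 0, 0, 0, 0, 0, 0, 0, 0]
}}

```text
time: 50.28
eef_pos: [0.4082, -0.3101, 0.0641]
orientation: [0.094, 0.996, -0.0, 0.0]
wrist_force: [-2.6, 1.5, 4.8]
width: 0.0134
gripper_force: 45.0
```

```bash
python3 -c "
from h import *
rep()"
```

```text
t50.3 [ 0.4082 -0.3101  0.0641] yaw 169.17 w 0.0134 jig [0.0626 0.0012] Fjig [ 2.9 -1. ] Fz 4.8 gf 44.99156093224883
```

Seated at 64 mm. Release, rise and move well aside, then take the last look.

Call:
{"fn": "jog_arm", "kwargs": {
  "rows": [0, 0, 0, 0, 0, 0, 0.35, 0, 0, 0, 0, 0, 0, 0.35, 0, 0, 0, 0, 0, 0, 0.35, 0, 0, 0, 0, 0, 0, 0.35, 0, 0, -0.5, 0, 0, 0, 0.35]
}}

```text
time: 50.7
eef_pos: [0.4076, -0.3097, 0.0681]
orientation: [0.094, 0.996, 0.0, -0.001]
wrist_force: [-0.5, -1.0, -0.2]
width: 0.031
gripper_force: 0.0
```

Call:
{"fn": "jog_arm", "kwargs": {
  "rows": [0, 0, -2, 0, 0, 0, 0.35, 0, 0, -4, 0, 0, 0, 0.35, 0, 0, -4, 0, 0, 0, 0.35, 0, 0, -4, 0, 0, 0, 0.35, 0, 0, -4, 0, 0, 0, 0.35]
}}

```text
time: 51.12
eef_pos: [0.4076, -0.3098, 0.251]
orientation: [0.094, 0.996, -0.0, 0.0]
wrist_force: [0.7, 0.2, -0.3]
width: 0.0306
gripper_force: 0.0
```

Call:
{"fn": "jog_arm", "kwargs": {
  "rows": [0, -3.5, 0, 0, 0, 0, 0.35, 0, -3.5, 0, 0, 0, 0, 0.35, 0, -3.5, 0, 0, 0, 0, 0.35, 0, -3.5, 0, 0, 0, 0, 0.35, 0, -3.5, 0, 0, 0, 0, 0.35]
}}

```text
time: 51.53
eef_pos: [0.3747, -0.4834, 0.2492]
orientation: [0.094, 0.996, -0.0, 0.0]
wrist_force: [1.6, 0.2, -0.1]
width: 0.031
gripper_force: 0.0
```

Call:
{"fn": "jog_arm", "kwargs": {
  "rows": [0, 0, 0, 0, 0, 0, 0.35, 0, 0, 0, 0, 0, 0, 0.35, 0, 0, 0, 0, 0, 0, 0.35, 0, 0, 0, 0, 0, 0, 0.35, 0, 0, 0, 0, 0, 0, 0.35]
}}

```text
time: 51.95
eef_pos: [0.3761, -0.4805, 0.2489]
orientation: [0.093, 0.996, 0.0, 0.0]
wrist_force: [-0.1, -0.5, 0.4]
width: 0.0308
gripper_force: 0.0
```

Run:
```python
from h import *
rep()
t=shot('top')['color'][:,:,::-1];s=shot('scene')['color'][:,:,::-1]
a=cv2.resize(t[225:325,365:485],(400,333),interpolation=2);b=cv2.resize(s[185:245,345:417],(400,333),interpolation=2)
d=cv2.resize(t[225:330,140:260],(400,265),interpolation=2);e=cv2.resize(s[280:370,200:320],(400,265))
cv2.imwrite('pics/e1.png',np.vstack([np.hstack([a,b]),np.hstack([d,e])]))
```

```text
t52.0 [ 0.3761 -0.4805  0.2489] yaw 169.30 w 0.0308 jig [0.0622 0.1746] Fjig [0.  0.5] Fz 0.4 gf 0.0
```

View pics/e1.png

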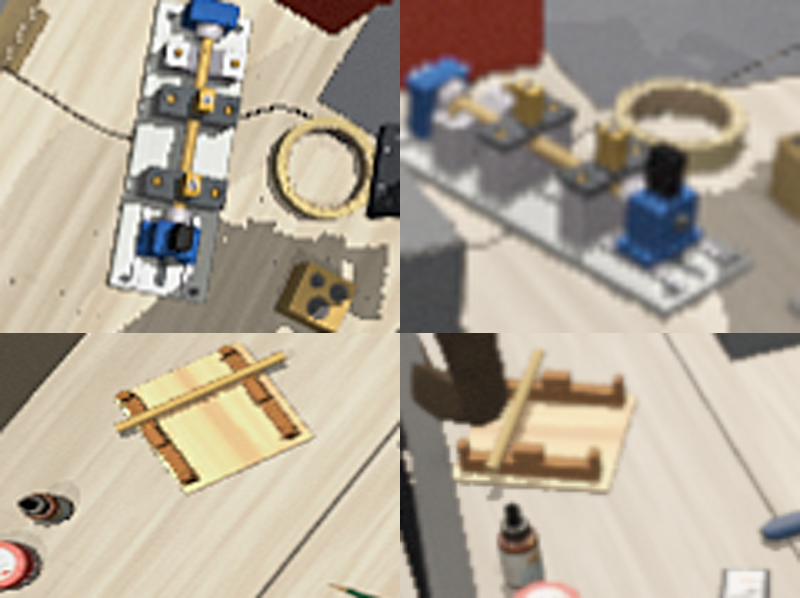

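Both plates sit flat with the brass pins showing in their holes (top crop (170,98)/(232,102) and (157,180)/(215,193)). The fresh tube is in both cups, the old tube is in the far slot, and no plates are left by the rack. Handing in.

```bash
python3 -c "
from workcell import ctrl
print(ctrl.hand_in())"
```

```text
the job is handed in; nothing more can be done
None
```

The job is done and handed in, though no verdict came back: the drilled tube is in the far rack slot, the fresh tube is clamped between the two end cups, and the two guide plates present are seated on the middle and tailstock V-blocks.

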